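# Lay out the soldering place round the brick

## Robot

A 6-joint arm with a two-finger parallel gripper is mounted at the origin on a cart in front of the work surface, level with it; the furniture and walls round the work are solid. World frame = base frame: x ahead of the robot, y to its left, z up, the work surface at z = 0. Lengths are in m, angles in rad, forces in N, time in s.
With the tool pointing down it reaches from about 0.35 to 0.85 m from the base axis. Payload 8.1 kg.
Tool frame: the origin (TCP) lies midway between the tips of the shut fingers; the grasp point (between the pads) lies ctrl.hold_point_z behind it (ctrl.hold_point_z is the distance from the TCP to the grasp point, in m); z points along the fingers, y is the direction in which the jaws open and shut (so a half turn about z gives the same grasp; the last joint's range is limited). The gripper opens to 85 mm and grips with 20 to 120 N. Pads are 22 mm wide; open, the fingers measure 114 mm over their backs; the gripper's body (76 mm by 85 mm) begins 54 mm behind the grasp point. The pads swing forward as they close: fully open they stand 13 mm farther back than shut.
Start: joints at [1.041, 0.13, 1.488, -0, 1.523, -0.085], TCP at [0.258, 0.542, 0.231] pointing down, gripper open.
Joint ranges: [-2.96, 2.96], [-0.89, 2.26], [0.02, 2.5], [-1.34, 4.48], [0, 2.73], [-2.66, 2.66]. Speed limits (rad/s): [2.39, 2.39, 2.79, 3.14, 3.14, 3.14].

## Interface

Orientations are given as a unit quaternion [w, x, y, z].
In Python, from rig import telemetry, viewer, ctrl gives the robot as it stands. The module is installed in compiled form; this text tells all that it offers.
- The arm moves only by the tool jog_arm, never from a script. Its argument "steps" is a list of rows, each a list of 3 entries, a list of its own where there are three numbers: the shift along the tool's x, y, z scaled (see below), then the turn about the tool's z scaled (see below), then the opening, from 0 (shut) to 1 (fully open). A call has exactly 10 rows; each row is the pose to reach, as a shift and turn from the pose commanded when the call began, along the tool's axes at that moment, turning the shorter way round; what a row does not reach only later rows make up. The controller multiplies each number of a shift by 0.4 m and each number of a turn by 180 degrees. A row lasts 1/8 s, in which the tool goes at most 62.5 mm and 10.7 degrees, less where a joint would pass 70% of its speed; a pose out of reach is approached as far as the arm can. A call with a number of a shift or a turn outside -1 to 1 is refused whole. A call with a gripper value outside its range is refused whole. The fingers move at their own pace and stop on an object; "grip_force" is the grip in N (left out, the last holds). Time passes only in rows, so rows that repeat a pose let the fingers close, or fill a call up. It gives the time, the measured TCP pose, the force and the opening at its end, in the units of the state.
- telemetry.sense(): the state, without advancing time (a new reading comes with each control period).
- viewer.snapshot(name): name is "scene" or "top"; returns a dict with "color" (384x512x3 uint8, blue, green, red), "depth" (384x512 float32, m along the optical axis (not along the pixel's ray), 0 where there is no reading), "vfov" (degrees; the focal length in pixels is half the picture's height over the tangent of half this angle, whatever the lens; pixels are square), "cx", "cy" (the principal point, pixels), "k1" (the pictures are not rectified: a ray, as slopes to the right and down, at radius r is drawn at 1 + k1 r^2 times it, then the intrinsics apply), "extrinsics" (4x4, takes a point from camera to world coordinates). Camera axes: x right, y down, z forward; pixel columns grow to the right and rows downward; lengths in m; the calibration is good to about 2 mm. A picture is of the moment at which its call begins.
- ctrl.hand_in(): hands the job in, once; it reports no verdict.
The state is a dict: "clock": time; "joints": joint angles; "qd": joint speeds; "effort": joint torques, N m; "position": TCP position; "ee_rot": TCP orientation; "force": force on the tool from outside, world axes, zero at the start; "wrist_torque": the same for the moment, N m; "grip_width": finger opening in m.
Only numpy, scipy, OpenCV 4.12 (cv2) and the standard library are available. Lean on these libraries where they do the work, as an engineer would, in place of code of your own. Each camera call takes 0.05 s, during which the arm holds its last target. There are 200 camera calls.

## Task

Lay out the soldering place round the firebrick, seen from the robot and square to the brick: stand the spirit lamp off the middle of the brick's left end and set the carton squarely off the middle of its right end, then put the small white tray centred on top of the carton; lay the long black tweezers along the brick's near long side, parallel to it and centred, and lay the plain silver-grey metal napkin ring flat on the middle of the brick's top. Leave a gap of 3 cm between the brick and each of the lamp, the carton and the tweezers. Keep the lamp upright all the time, and leave the lighter and the sharpening stone where they are.

Things in the scene. Friction and masses are not known exactly. Their poses are not given: they have to be found in the camera images.
- brick: Scorched brown brick, 119 (x) by 230 (y) by 40 mm high, fixed, turned less than 12 degrees. Origin: centre of underside; x away from the robot, y to its left. Left end at y = +115 mm, right end -115, near side x = -59. Cabinet behind it (open drawer to world x 0.62, y -0.11 to 0.09), pendant lamp left rear (x 0.78, y 0.33, above z 0.24): swing across with the arm drawn in.
- lamp: Glass spirit lamp with violet content and a brass burner, loose, 60 mm across and 73 mm high, round. Origin: centre of its underside; z up. Glass body 60 mm wide at about 25 mm height, narrowing to the burner's collar, 29 mm across between 46 and 64 mm height: take it by the collar or round the body. About 0.11 kg. Its place: centre at brick x = 0, y = +175 mm.
- carton: Plain pale closed carton, loose, 70 mm (x) by 66 mm (y) by 35 mm high. Origin: centre of its underside; z up. About 40 g. Its place: centre at brick x = 0, y = -179 mm, its sides parallel to the brick's (either pair of sides may face the brick).
- tray: Small white open tray, loose, 46 mm (x) by 62 mm (y) by 12 mm high, walls 2 mm; the outside fits between the fingers across x. Origin: centre of its underside; z up. About 18 g. Its place: centred on the carton's top, any way round.
- tweezers: Long blackened soldering tweezers, loose, rigid (the legs do not spring), lying flat, 194 mm long along y, 24 mm wide (x) at the middle, 9 mm high. Origin: centre of the underside, close to the centre of mass; z up. About 60 g. Their place: centre at brick x = -101 mm, y = 0, parallel to the brick's y, tips to either end.
- ring: Plain silver-grey metal napkin ring (a short round band, open through), loose, lying flat with its hole upright, 50 mm across outside, wall 3 mm, 16 mm high. Origin: centre of its underside; z up. About 60 g; take it across the outside. Its place: flat on the middle of the brick's top (underside at z = 40 mm).
- lighter: Red gas lighter, 16 by 77 (y) by 23 mm, loose, a bystander to be left alone. Origin: centre of its underside.
- oil_stone: Small dark grey sharpening stone, 28 by 46 (y) by 14 mm, loose, a bystander to be left alone. Origin: centre of its underside.

How it is judged:
By the outcome, as a careful person would: the job done as asked, in the order asked, and still so for the second after the job is handed in, with the robot touching nothing.
It also fails if it takes over 144 s, if anything falls off the work surface, if the arm or the gripper's body presses on something with over 40 N, if the wrist force passes 120 N, or if a joint passes its speed limit or range.

## Working session

There is one attempt and no reset: what is moved stays moved. The work goes in short steps, Python scripts to look and compute and a tool call to move; the robot and the scene stay as the last step left them, time stands still between calls to the robot, and variables do not carry over. Pictures are saved under pics/ and viewed, about 12 in all and at most 16, crops included, and the job is handed in when it is done.

Besides the shell and the picture viewer there is one more tool, called after ">>>" as name([rows], argument=value, ...), one row to a line, values as JSON. jog_arm: Moves the arm, as the interface text tells. Shifts and turns lie within -1 to 1; 1 stands for 0.4 m of shift or 180 degrees of turn. Its arguments: {"type":"object","properties":{"steps":{"type":"array"},"grip_force":{"type":"number"}},"required":["steps"]}

```bash
mkdir -p pics; cat > h.py <<'E'
import numpy as np, cv2
from rig import telemetry, viewer, ctrl
def snap(n):
    s=viewer.snapshot(n); h,w=s['color'].shape[:2]
    f=h/2/np.tan(np.radians(s['vfov'])/2)
    s['K']=np.array([[f,0,s['cx']],[0,f,s['cy']],[0,0,1.]]); s['E']=np.array(s['extrinsics']); return s
def rays(s,uv):
    uv=np.asarray(uv,float).reshape(-1,1,2)
    d=cv2.undistortPoints(uv,s['K'],np.array([s['k1'],0,0,0.]))[:,0]
    d=np.c_[d,np.ones(len(d))]
    return s['E'][:3,3], d@s['E'][:3,:3].T
def plane(s,uv,z):
    o,d=rays(s,uv); return o+d*((z-o[2])/d[:,2:3])
def depthpts(s):
    h,w=s['depth'].shape; u,v=np.meshgrid(np.arange(w),np.arange(h))
    o,d=rays(s,np.c_[u.ravel(),v.ravel()]); return (o+d*s['depth'].reshape(-1,1)).reshape(h,w,3)
E
python3 - <<'E'
from h import *
for n in('scene','top'):
    s=snap(n); cv2.imwrite(f'pics/{n}0.png',s['color']); print(n,s['vfov'],s['cx'],s['cy'],s['k1'],s['E'].round(3).tolist(),(s['depth']>0).mean())
print(telemetry.sense(),ctrl.hold_point_z)
E
```

```text
scene 54.03655442264365 256.8902619421258 192.04072771000216 -0.11400962216488733 [[0.611, -0.53, 0.588, -0.134], [-0.792, -0.415, 0.448, -0.482], [0.007, -0.74, -0.673, 0.837], [0.0, 0.0, 0.0, 1.0]] 0.9958902994791666
top 45.379775193076775 251.1692559015811 189.03481330728772 -0.18515195311917002 [[-0.005, -0.998, 0.06, 0.479], [-1.0, 0.007, 0.019, 0.022], [-0.019, -0.06, -0.998, 1.357], [0.0, 0.0, 0.0, 1.0]] 0.9960988362630209
{'clock': 0.1, 'joints': array([ 1.04060064e+00,  1.31107343e-01,  1.48918237e+00,  3.05894916e-05,
        1.52303354e+00, -8.54270349e-02]), 'qd': array([-0.00094456, -0.00076961, -0.00338829, -0.00010949,  0.00089622,
        0.0014024 ]), 'effort': array([ 1.48687453e-03, -5.70945525e+01, -5.01943839e+01, -1.55131402e-04,
        8.03947449e-03,  1.76017085e-05]), 'position': array([0.25787395, 0.54119028, 0.2303298 ]), 'ee_rot': array([-2.76722594e-04,  2.20556501e-01,  9.75373816e-01, -8.20004391e-04]), 'force': array([0.15085816, 0.23186382, 0.23424558]), 'wrist_torque': array([-0.039076  , -0.0708885 ,  0.03200492]), 'grip_width': 0.08529977113171004} 0.0187
```

View pics/top0.png

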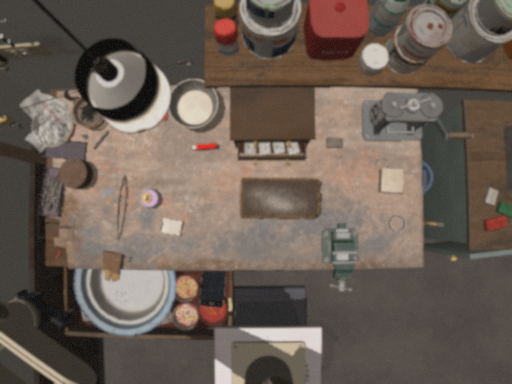

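View pics/scene0.png

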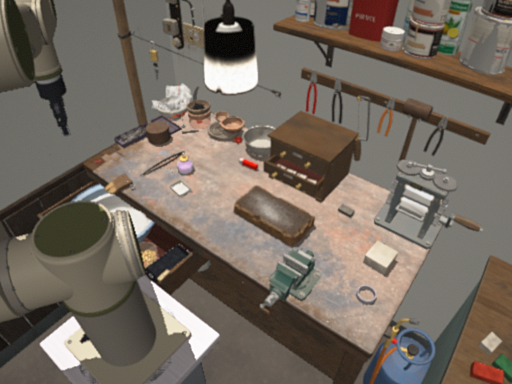

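The top view shows the brick at (281,198), lamp (151,198), tweezers (123,207), tray (172,227), carton (391,180), ring (397,223), lighter (205,147) and stone (334,143). There is also a vise at (340,250). The scene view agrees. Next I measure.

```bash
cat > m.py <<'E'
from h import *
# name: box (u0,v0,u1,v1), top height, in top picture
BOX=dict(brick=(232,170,330,226),lamp=(138,184,164,212),tweezers=(112,170,134,244),tray=(158,214,187,240),carton=(375,163,408,197),ring=(384,211,410,236),lighter=(188,140,222,154),oil_stone=(324,135,345,151))
if __name__=='__main__':
    s=snap('top'); P=depthpts(s)
    pl=P[100:260,100:420].reshape(-1,3); lo=pl[abs(pl[:,2])<.02]; A=np.c_[lo[:,:2],np.ones(len(lo))]
    c=np.linalg.lstsq(A,lo[:,2],rcond=None)[0]; print('table plane',c.round(4),'noise',np.std(lo[:,2]-A@c).round(4))
    Z=P[...,2]-(P[...,:2]@c[:2]+c[2])
    for n,(a,b,cc,d) in BOX.items():
        z=Z[b:d,a:cc]; m=(z>.005)
        q=P[b:d,a:cc][m]
        if len(q)<5: print(n,'few',len(q)); continue
        r=cv2.minAreaRect((q[:,:2]*1000).astype(np.float32))
        print(n,len(q),'z90',np.percentile(z[m],90).round(4),'mean',q.mean(0).round(4),'rect',np.round(r[0],1),np.round(r[1],1),round(r[2],1))
    I=s['color']; v=[cv2.resize(I[170:245,105:190],None,fx=6,fy=6,interpolation=2),cv2.resize(I[120:270,225:415],None,fx=3,fy=3,interpolation=2)]
    v=[cv2.copyMakeBorder(x,0,max(0,450-x.shape[0]),0,0,0) for x in v]
    k=np.hstack(v); cv2.imwrite('pics/crop1.png',cv2.resize(k,None,fx=.72,fy=.72))
    zz=np.clip(Z[120:300,100:430]*4000,0,255).astype(np.uint8)
    # obstacles
    for nm,(a,b,cc,d) in dict(vise=(318,220,365,295),drawer=(228,130,312,164),brush=(100,250,126,284)).items():
        q=P[b:d,a:cc].reshape(-1,3); q=q[q[:,2]>.015]
        if len(q): print(nm,q.min(0).round(3),q.max(0).round(3))
E
python3 m.py
```

```text
table plane [ 0.0031 -0.0007 -0.0004] noise 0.0041
brick 3186 z90 0.0416 mean [ 0.5317 -0.0334  0.0487] rect [536.1 -39. ] [161.3 284.4] 0.5
lamp 315 z90 0.0553 mean [0.5347 0.3431 0.0453] rect [527.1 202.6] [367.1  75.1] 86.7
tweezers 140 z90 0.0114 mean [0.5067 0.407  0.1043] rect [540.3 256.9] [205.4 440.9] 10.4
tray 91 z90 0.0141 mean [0.4525 0.2753 0.0535] rect [450.6 173. ] [302.9  74. ] 89.9
carton 568 z90 0.0358 mean [ 0.5815 -0.3605  0.0391] rect [ 554.9 -197. ] [ 78.8 456. ] 9.4
ring 80 z90 0.0162 mean [ 0.4568 -0.3741  0.0469] rect [ 451.1 -199.1] [ 67.5 439.6] 1.5
lighter 155 z90 0.0242 mean [0.6831 0.183  0.0378] rect [614.5 105.1] [308.9  77.2] 45.7
oil_stone 157 z90 0.015 mean [ 0.697  -0.1983  0.0134] rect [ 697.2 -197.4] [51.5 32.2] 80.1
vise [ 0.266 -0.262  0.015] [0.479 0.022 1.357]
drawer [ 0.479 -0.117  0.015] [0.706 0.099 1.357]
brush [0.296 0.434 0.015] [0.378 0.491 0.024]
```

View pics/crop1.png

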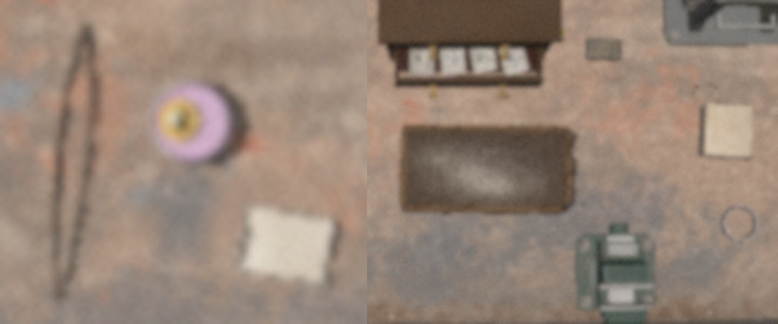

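The crop shows every object clearly, but the depth dropouts spoil the fits. I refit with them filtered out, using heights and dark or bright masks cast onto the correct plane.

```bash
cat > m.py <<'E'
from h import *
import sys
BOX=dict(brick=(232,165,335,230),lamp=(134,180,168,216),tweezers=(112,170,134,244),tray=(156,212,189,242),carton=(372,160,411,200),ring=(382,209,412,238),lighter=(188,138,222,156),oil_stone=(322,133,347,153))
H=dict(brick=.04,lamp=.025,tweezers=.005,tray=.012,carton=.035,ring=.016,lighter=.023,oil_stone=.014)
def meas(s,n,box,h=None,verbose=True):
    P=depthpts(s); Z=P[...,2]; a,b,c,d=box; h=h or H[n]
    if n=='tweezers' or n=='ring':
        g=cv2.cvtColor(s['color'],cv2.COLOR_BGR2GRAY).astype(float)[b:d,a:c]
        med=cv2.medianBlur(g.astype(np.uint8),21).astype(float)
        m=(med-g>22) if n=='tweezers' else (abs(Z[b:d,a:c]-.016)<.009)
    else: m=(Z[b:d,a:c]>h*.5)&(Z[b:d,a:c]<h+.06)
    k,l,st,_=cv2.connectedComponentsWithStats(m.astype(np.uint8))
    m=l==1+np.argmax(st[1:,4]) if n!='tweezers' else m
    v,u=np.nonzero(m); q=plane(s,np.c_[u+a,v+b],h)
    r=cv2.minAreaRect((q[:,:2]*1000).astype(np.float32))
    t=np.linalg.svd(q[:,:2]-q[:,:2].mean(0),full_matrices=False)[2][0]
    ang=np.degrees(np.arctan2(t[1],t[0]))
    if verbose: print(n,len(q),'zmed',np.median(Z[b:d,a:c][m]).round(4),'mean',(1000*q[:,:2].mean(0)).round(1),'pca ang',ang.round(1),'rect',np.round(r[0],1),np.round(r[1],1),round(r[2],1))
    return q,r,ang,m
if __name__=='__main__':
    s=snap('top')
    for n in BOX: meas(s,n,BOX[n])
    P=depthpts(s); 
    for nm,(a,b,cc,d) in dict(vise=(318,220,365,295),drawer=(228,130,312,164),brush=(100,250,126,284),cabinet=(228,86,315,140)).items():
        q=P[b:d,a:cc].reshape(-1,3); q=q[(q[:,2]>.015)&(q[:,2]<.4)]
        print(nm,np.percentile(q,2,axis=0).round(3),np.percentile(q,98,axis=0).round(3))
E
python3 m.py
```

```text
brick 3096 zmed 0.0393 mean [532.6 -33.1] pca ang -90.0 rect [532.2 -33.8] [224.5 115. ] 89.6
lamp 294 zmed 0.035 mean [535.3 348.5] pca ang -88.9 rect [534.9 349.1] [57.4 53.1] 89.9
tweezers 230 zmed 0.0023 mean [517.1 435.6] pca ang 175.0 rect [507.6 436.4] [ 27.5 190.5] 85.5
tray 6 zmed 0.011 mean [453.8 316.6] pca ang -171.5 rect [453.6 316.7] [15.1  2.4] 11.6
carton 532 zmed 0.0344 mean [ 582.2 -363.3] pca ang -178.3 rect [ 582.6 -362.7] [66.5 70.1] 88.4
ring 71 zmed 0.0146 mean [ 455.6 -385.4] pca ang -87.2 rect [ 456.5 -383.8] [49.  47.3] 89.1
lighter 141 zmed 0.0217 mean [685.9 184.4] pca ang 93.6 rect [685.6 185.2] [16.6 76.7] 4.1
oil_stone 154 zmed 0.0129 mean [ 697.  -198.3] pca ang -93.6 rect [ 697.8 -199.4] [47.9 30.1] 88.8
vise [ 0.274 -0.246  0.016] [ 0.451 -0.173  0.093]
drawer [ 0.638 -0.107  0.058] [0.704 0.09  0.178]
brush [0.306 0.438 0.015] [0.374 0.489 0.023]
cabinet [ 0.682 -0.119  0.169] [0.816 0.096 0.179]
```

Heights and sizes agree with the given ones. I refine the brick's long edges (in both cameras), the tray by colour and the lamp's burner, and work out the first move.

```bash
cat > go.py <<'E'
# go.py x y z jawdeg : prints shift (scaled) and turn from the present pose; jaw = world angle of tool y
from h import *
from scipy.spatial.transform import Rotation as R
def pose():
    t=telemetry.sense(); q=t['ee_rot']; M=R.from_quat([q[1],q[2],q[3],q[0]]).as_matrix(); return t,np.array(t['position']),M
def cmd(p,jaw=None):
    t,p0,M=pose(); d=M.T@(np.array(p)-p0)/.4
    j=np.degrees(np.arctan2(M[1,1],M[0,1])); k=0
    if jaw is not None: k=-((jaw-j+180)%360-180)/180
    print('to',np.round(p,4),'shift',d.round(4),'turn',round(k,4),'now',p0.round(4),'jaw',j.round(2),'q6',round(t['joints'][5],2))
if __name__=='__main__':
    import sys; a=[float(x) for x in sys.argv[1:]]; cmd(a[:3],a[3] if len(a)>3 else None)
E
cat > m2.py <<'E'
from m import *
s=snap('top'); g=cv2.GaussianBlur(cv2.cvtColor(s['color'],cv2.COLOR_BGR2GRAY),(0,0),1).astype(float)
P=depthpts(s)
Zs=P[...,2]
for nm,rng in (('far',(168,188)),('near',(206,230))):
    e=[]
    for u in range(248,312):
        c=Zs[rng[0]:rng[1],u]; k=np.nonzero(np.diff((c>.02).astype(int)))[0]
        if len(k)==1: e.append((u,rng[0]+k[0]+.5))
    q=plane(s,e,.04)[:,:2]; f=cv2.fitLine(q.astype(np.float32),cv2.DIST_HUBER,0,.001,.001).ravel(); f=f*np.sign(f[1])
    print('brick',nm,len(e),'x at y=-.033:',(f[2]+(-.033-f[3])*f[0]/f[1]).round(4),'tilt deg',np.degrees(np.arctan2(-f[0],f[1])).round(2))
sc=snap('scene'); Q=depthpts(sc); m=(abs(Q[...,2]-.038)<.014)&(abs(Q[...,0]-.53)<.09)&(abs(Q[...,1]+.033)<.15)
r=cv2.minAreaRect((Q[m][:,:2]*1000).astype(np.float32)); print('brick scene',m.sum(),Q[m].mean(0).round(4),np.round(r[0],1),np.round(r[1],1),round(r[2],1))
# tray by brightness
a,b,c,d=BOX['tray']; I=s['color'][b:d,a:c].astype(int); m=I.min(2)>150
print('tray thresh vals',np.percentile(I.min(2),[10,50,80,95]))
m=cv2.threshold(I.min(2).astype(np.uint8),0,255,cv2.THRESH_OTSU)[1]>0
v,u=np.nonzero(m); q=plane(s,np.c_[u+a,v+b],.012)[:,:2]*1000; r=cv2.minAreaRect(q.astype(np.float32)); print('tray',len(q),q.mean(0).round(1),np.round(r[0],1),np.round(r[1],1),round(r[2],1))
# lamp violet body & yellow burner
a,b,c,d=BOX['lamp']; hsv=cv2.cvtColor(s['color'][b:d,a:c],cv2.COLOR_BGR2HSV)
for nm,(l,h),z in(('violet',(125,170),.025),('brass',(12,35),.064)):
    m=(hsv[...,0]>l)&(hsv[...,0]<h)&(hsv[...,1]>(50 if nm=='violet' else 110))
    k,lab,st,ce=cv2.connectedComponentsWithStats(m.astype(np.uint8)); i=1+np.argmax(st[1:,4]); hull=cv2.convexHull(np.argwhere(lab==i)[:,::-1].astype(np.float32))
    q=plane(s,hull[:,0]+[a,b],z)[:,:2]*1000; cc,rr=cv2.minEnclosingCircle(q.astype(np.float32)); print(nm,st[i,4],np.round(cc,1),round(rr,1), 'centroid',(plane(s,[ce[i]+[a,b]],z)*1000).round(1))
E
python3 m2.py; python3 go.py .535 .349 .20 0
```

```text
brick far 64 x at y=-.033: 0.5902 tilt deg -1.62
brick near 59 x at y=-.033: -0.474 tilt deg 0.82
brick scene 2245 [ 0.5243 -0.0445  0.0373] [530.3 -36.4] [230.9 119.7] 89.5
tray thresh vals [122. 129. 180. 190.]
tray 276 [451.7 284.5] [451.8 284.5] [57.6 45.5] 82.1
to [0.535 0.349 0.2  ] shift [-0.8321 -0.1364  0.0773] turn 0.3584 now [0.258  0.5415 0.2309] jaw 64.52 q6 -0.09Traceback (most recent call last):
  File "m2.py", line 23, in <module>
    k,lab,st,ce=cv2.connectedComponentsWithStats(m.astype(np.uint8)); i=1+np.argmax(st[1:,4]); hull=cv2.convexHull(np.argwhere(lab==i)[:,::-1].astype(np.float32))
                                                                          ~~~~~~~~~^^^^^^^^^^
    return _wrapfunc(a, 'argmax', axis=axis, out=out, **kwds)
    return bound(*args, **kwds)
ValueError: attempt to get argmax of an empty sequence
```

```bash
cat > brick.py <<'E'
from h import *
def edges(s,dbg=True):
    lab=cv2.cvtColor(s['color'],cv2.COLOR_BGR2LAB); g=cv2.GaussianBlur(lab[...,0],(0,0),1.2).astype(float)
    G={0:np.gradient(g,axis=0),1:np.gradient(g,axis=1)}; out={}
    def sub(a):
        i=int(np.argmax(a)); 
        if 0<i<len(a)-1:
            dn=a[i-1]-2*a[i]+a[i+1]; return i+(.5*(a[i-1]-a[i+1])/dn if dn else 0)
    spec=dict(far=(0,-1,(171,186),(252,308)),near=(0,1,(210,226),(252,308)),left=(1,-1,(233,250),(186,210)),right=(1,1,(313,330),(186,210)))
    for n,(ax,sg,(l,h),(c0,c1)) in spec.items():
        e=[]
        for c in range(c0,c1):
            a=sg*(G[0][l:h,c] if ax==0 else G[1][c,l:h]); k=sub(a)
            if k is not None: e.append((c,l+k) if ax==0 else (l+k,c))
        q=plane(s,e,.04)[:,:2]
        f=cv2.fitLine(q.astype(np.float32),cv2.DIST_HUBER,0,.001,.001).ravel()
        d=f[:2] if (f[1]>0 if ax==0 else f[0]>0) else -f[:2]
        ang=np.degrees(np.arctan2(-d[0],d[1])) if ax==0 else np.degrees(np.arctan2(d[1],d[0]))
        p=f[2]+(-.033-f[3])*d[0]/d[1] if ax==0 else f[3]+(.532-f[2])*d[1]/d[0]
        print(n,len(e),'pos',p.round(4),'tilt',ang.round(2)); out[n]=(p,ang)
    return out
if __name__=='__main__':
    for i in range(2): edges(snap('top'))
E
python3 brick.py
```

```text
far 56 pos 0.5898 tilt -0.75
near 56 pos 0.4735 tilt -1.65
left 24 pos 0.0786 tilt -2.55
right 24 pos -0.154 tilt 0.95
far 56 pos 0.5899 tilt -0.74
near 56 pos 0.4736 tilt -1.68
left 24 pos 0.0784 tilt -1.73
right 24 pos -0.154 tilt 1.14
```

>>> jog_arm([
  [[-0.08,-0.01,0],0.03,1],
  [[-0.2,-0.03,0],0.08,1],
  [[-0.35,-0.06,0.02],0.14,1],
  [[-0.5,-0.08,0.04],0.2,1],
  [[-0.65,-0.1,0.05],0.25,1],
  [[-0.76,-0.12,0.07],0.3,1],
  [[-0.832,-0.136,0.077],0.34,1],
  [[-0.832,-0.136,0.077],0.358,1],
  [[-0.832,-0.136,0.077],0.358,1],
  [[-0.832,-0.136,0.077],0.358,1],
], grip_force=30)

```text
clock: 1.65
position: [0.5349, 0.3496, 0.2006]
ee_rot: [-0.0, 0.706, 0.708, 0.0]
force: [-0.3, 0.3, 0.4]
grip_width: 0.0854
```

Brick estimate: centre (0.532, -0.037), tilt about -0.9°. The targets are lamp (0.5345, 0.138), carton (0.529, -0.216), tweezers (0.431, -0.035) and ring (0.532, -0.037). I go down on the lamp's collar and close.

>>> jog_arm([
  [[0,0,0.06],0,1],
  [[0,0,0.14],0,1],
  [[0,0,0.22],0,1],
  [[0,0,0.3],0,1],
  [[0,0,0.35],0,1],
  [[0,0,0.384],0,1],
  [[0,0,0.384],0,1],
  [[0,0,0.384],0,0.3],
  [[0,0,0.384],0,0.2],
  [[0,0,0.384],0,0.2],
], grip_force=30)

```text
clock: 2.9
position: [0.5357, 0.3496, 0.0478]
ee_rot: [0.0, 0.707, 0.708, 0.001]
force: [0.5, -0.2, -0.3]
grip_width: 0.0322
```

>>> jog_arm([
  [[0,0,0],0,0.2],
  [[0,0,0],0,0.2],
  [[0,0,0],0,0.2],
  [[0,0,0],0,0.2],
  [[0,0,0],0,0.2],
  [[0,0,0],0,0.2],
  [[0,0,0],0,0.2],
  [[0,0,0],0,0.2],
  [[0,0,0],0,0.2],
  [[0,0,0],0,0.2],
])

```text
clock: 4.15
position: [0.5356, 0.3496, 0.0479]
ee_rot: [0.0, 0.707, 0.708, 0.001]
force: [-1.7, -0.7, 5.2]
grip_width: 0.0264
```

```bash
python3 go.py .535 .349 .047 0; python3 - <<'E'
from h import *
s=snap('scene')['color']; cv2.imwrite('pics/lamp1.png',cv2.resize(s[60:220,110:290],None,fx=3,fy=3,interpolation=2))
E
```

```text
to [0.535 0.349 0.047] shift [-0.0015 -0.0016  0.0022] turn 0.0004 now [0.5356 0.3496 0.0479] jaw 0.08 q6 0.5
```

View pics/lamp1.png

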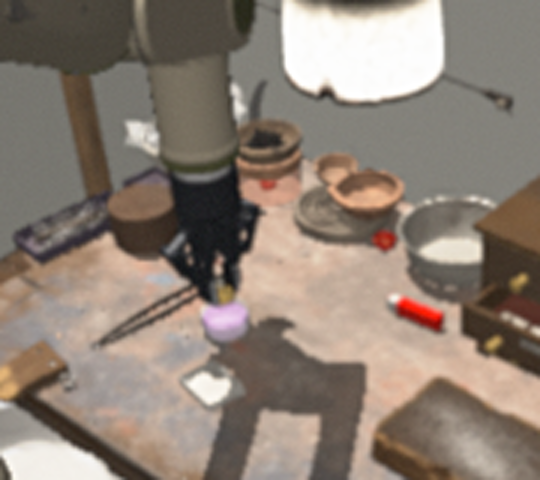

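The scene crop shows the fingers at the brass collar over the violet body (about (225,310) in the crop), with the lamp upright. I lift it a little and check.

>>> jog_arm([
  [[0,0,-0.01],0,0.2],
  [[0,0,-0.03],0,0.2],
  [[0,0,-0.05],0,0.2],
  [[0,0,-0.075],0,0.2],
  [[0,0,-0.1],0,0.2],
  [[0,0,-0.1],0,0.2],
  [[0,0,-0.1],0,0.2],
  [[0,0,-0.1],0,0.2],
  [[0,0,-0.1],0,0.2],
  [[0,0,-0.1],0,0.2],
])

```text
clock: 5.45
position: [0.535, 0.3493, 0.0866]
ee_rot: [-0.0, 0.707, 0.708, -0.0]
force: [-0.2, -0.6, -1.8]
grip_width: 0.026
```

```bash
python3 go.py .5345 .138 .09 0; python3 - <<'E'
from h import *
print(telemetry.sense()['grip_width'])
s=snap('scene')['color']; cv2.imwrite('pics/lamp2.png',cv2.resize(s[100:200,140:230],None,fx=5,fy=5,interpolation=2))
E
```

```text
to [0.5345 0.138  0.09  ] shift [-0.5281 -0.0019 -0.0085] turn 0.0004 now [0.535  0.3493 0.0866] jaw 0.08 q6 0.5
0.026003493663760095
```

View pics/lamp2.png

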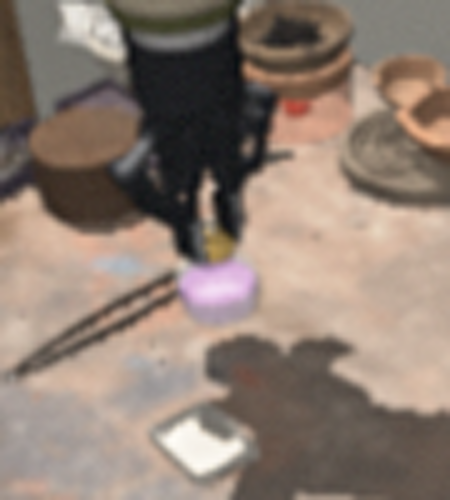

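The lamp is held upright and lifted 4 cm, violet at (220,290) in the crop. I carry it over.

>>> jog_arm([
  [[-0.02,0,0],0,0.2],
  [[-0.07,0,0],0,0.2],
  [[-0.14,0,0],0,0.2],
  [[-0.22,0,0],0,0.2],
  [[-0.3,0,0],0,0.2],
  [[-0.38,0,0],0,0.2],
  [[-0.45,0,0],0,0.2],
  [[-0.5,0,0],0,0.2],
  [[-0.52,0,0],0,0.2],
  [[-0.528,-0.002,0],0,0.2],
])

```text
clock: 6.75
position: [0.5347, 0.1379, 0.087]
ee_rot: [-0.0, 0.707, 0.707, 0.0]
force: [-0.1, -0.5, -0.3]
grip_width: 0.0263
```

>>> jog_arm([
  [[0,0,0],0,0.2],
  [[0,0,0],0,0.2],
  [[0,0,0.015],0,0.2],
  [[0,0,0.03],0,0.2],
  [[0,0,0.045],0,0.2],
  [[0,0,0.06],0,0.2],
  [[0,0,0.07],0,0.2],
  [[0,0,0.08],0,0.2],
  [[0,0,0.08],0,0.2],
  [[0,0,0.08],0,0.2],
])

```text
clock: 8.0
position: [0.5348, 0.1381, 0.0551]
ee_rot: [0.0, 0.707, 0.708, 0.0]
force: [-0.3, -0.2, -1.1]
grip_width: 0.026
```

```bash
python3 go.py .5345 .138 .048 0; python3 - <<'E'
from h import *
s=snap('scene'); I=s['color']; hsv=cv2.cvtColor(I,cv2.COLOR_BGR2HSV)
m=((hsv[...,0]>125)&(hsv[...,0]<170)&(hsv[...,1]>40)).astype(np.uint8); m[:100]=0; m[260:]=0
k,l,st,ce=cv2.connectedComponentsWithStats(m); i=1+np.argmax(st[1:,4]); print(st[i],ce[i],(plane(s,[ce[i]],.025+.006)*1000).round(1))
cv2.imwrite('pics/lamp3.png',cv2.resize(I[110:230,180:300],None,fx=4,fy=4,interpolation=2))
E
```

```text
to [0.5345 0.138  0.048 ] shift [-0.0003 -0.0007  0.0177] turn 0.0004 now [0.5348 0.1381 0.0551] jaw 0.07 q6 0.16
[222 184  17  10  56] [229.89285714 188.30357143] [[530.8 133.4  31. ]]
```

View pics/lamp3.png

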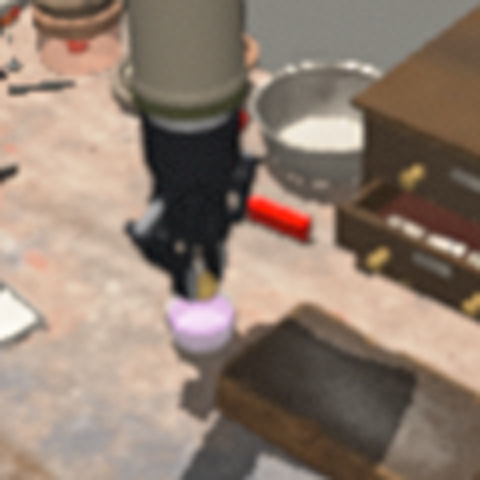

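The lamp hangs upright near the brick's left end (crop (202,320)). I set it down, release and retreat.

>>> jog_arm([
  [[0,0,0.006],0,0.2],
  [[0,0,0.011],0,0.2],
  [[0,0,0.0155],0,0.2],
  [[0,0,0.018],0,0.2],
  [[0,0,0.018],0,0.2],
  [[0,0,0.018],0,0.35],
  [[0,0,0.018],0,0.4],
  [[0,0,0.018],0,0.45],
  [[0,0,0.018],0,0.5],
  [[0,0,0.018],0,0.6],
])

```text
clock: 9.3
position: [0.5346, 0.1381, 0.0477]
ee_rot: [0.0, 0.707, 0.708, 0.0]
force: [0.3, 0.5, -0.3]
grip_width: 0.0509
```

>>> jog_arm([
  [[0,0,0],0,0.6],
  [[0,0,0],0,0.6],
  [[0,0,-0.03],0,0.6],
  [[0,0,-0.07],0,0.6],
  [[0,0,-0.13],0,0.6],
  [[0,0,-0.2],0,0.7],
  [[0,0,-0.28],0,0.8],
  [[0,0,-0.36],0,0.9],
  [[0,0,-0.42],0,1],
  [[0,0,-0.42],0,1],
])

```text
clock: 10.55
position: [0.5365, 0.1384, 0.2198]
ee_rot: [0.002, 0.707, 0.708, 0.003]
force: [-0.1, -0.4, -0.4]
grip_width: 0.0854
```

```bash
python3 go.py .582 -.363 .22 -1.6;  python3 go.py .582 -.363 .22 178.4
```

```text
to [ 0.582 -0.363  0.22 ] shift [-1.2537e+00  1.1210e-01 -1.0000e-03] turn 0.0093 now [0.5365 0.1384 0.2198] jaw 0.08 q6 0.16
to [ 0.582 -0.363  0.22 ] shift [-1.2537e+00  1.1210e-01 -1.0000e-03] turn -0.9907 now [0.5365 0.1384 0.2198] jaw 0.08 q6 0.16
```

>>> jog_arm([
  [[-0.03,-0.02,0],0,1],
  [[-0.1,-0.05,0],0,1],
  [[-0.2,-0.08,0],0,1],
  [[-0.32,-0.1,0],0,1],
  [[-0.44,-0.1,0],0,1],
  [[-0.56,-0.08,0],0,1],
  [[-0.68,-0.05,0],0,1],
  [[-0.78,0,0],0,1],
  [[-0.85,0.03,0],0,1],
  [[-0.9,0.05,0],0,1],
])

```text
clock: 11.8
position: [0.5537, -0.2234, 0.2138]
ee_rot: [-0.001, 0.707, 0.707, -0.001]
force: [-0.2, -1.1, -0.1]
grip_width: 0.0853
```

```bash
python3 go.py .582 -.363 .10 -1.6; cat > lampm.py <<'E'
from m import *
s=snap('top'); q,r,a,m=meas(s,'lamp',(188,182,226,214)); 
c,rr=cv2.minEnclosingCircle((q[:,:2]*1000).astype(np.float32)); print('circle',np.round(c,1),round(rr,1))
hsv=cv2.cvtColor(s['color'],cv2.COLOR_BGR2HSV)[182:214,188:226]; m=(hsv[...,0]>125)&(hsv[...,0]<172)&(hsv[...,1]>35)
v,u=np.nonzero(m); q=plane(s,np.c_[u+188,v+182],.025)*1000; print('violet',len(q),q.mean(0).round(1),np.ptp(q,axis=0).round(1))
E
python3 lampm.py
```

```text
to [ 0.582 -0.363  0.1  ] shift [-0.3492  0.0716  0.2839] turn 0.0089 now [ 0.5537 -0.2234  0.2138] jaw -0.0 q6 -0.47
lamp 260 zmed 0.0364 mean [532.6 141.4] pca ang -179.7 rect [532.4 143.3] [40.9 55.4] 89.9
circle [532.8 137.2] 29.4
violet 113 [533.  140.3  25. ] [49.6 40.9  0. ]
```

>>> jog_arm([
  [[-0.06,0.01,0],0,1],
  [[-0.15,0.03,0.02],0,1],
  [[-0.25,0.05,0.06],0,1],
  [[-0.33,0.07,0.1],0.009,1],
  [[-0.349,0.072,0.16],0.009,1],
  [[-0.349,0.072,0.26],0.009,1],
  [[-0.349,0.072,0.36],0.009,1],
  [[-0.349,0.072,0.44],0.009,1],
  [[-0.349,0.072,0.49],0.009,1],
  [[-0.349,0.072,0.522],0.009,1],
])

```text
clock: 13.1
position: [0.5833, -0.3604, 0.0054]
ee_rot: [-0.001, 0.716, 0.698, -0.0]
force: [-0.3, -0.1, -0.0]
grip_width: 0.0856
```

>>> jog_arm([
  [[0,0,0],0,1],
  [[0,0,0],0,0.9],
  [[0,0,0],0,0.85],
  [[0,0,0],0,0.8],
  [[0,0,0],0,0.75],
  [[0,0,0],0,0.75],
  [[0,0,0],0,0.75],
  [[0,0,0],0,0.75],
  [[0,0,0],0,0.75],
  [[0,0,0],0,0.75],
], grip_force=25)

```text
clock: 14.35
position: [0.5851, -0.3621, 0.0086]
ee_rot: [0.001, 0.717, 0.698, 0.0]
force: [-0.9, 0.2, 5.3]
grip_width: 0.0696
```

```bash
python3 go.py .582 -.363 .05 -1.6; sed -i 's/188,182,226,214/186,180,232,216/' lampm.py;  python3 lampm.py
```

```text
to [ 0.582 -0.363  0.05 ] shift [-0.0025 -0.0074 -0.1034] turn 0.0003 now [ 0.5851 -0.3621  0.0086] jaw -1.54 q6 -0.6
lamp 322 zmed 0.0353 mean [532.8 136.5] pca ang -69.0 rect [532.4 136. ] [55.5 55.4] 89.8
circle [533.2 136.8] 29.7
violet 109 [532.9 140.2  25. ] [49.6 40.9  0. ]
```

>>> jog_arm([
  [[0,0,-0.02],0,0.75],
  [[0,0,-0.06],0,0.75],
  [[0,0,-0.12],0,0.75],
  [[0,0,-0.18],0,0.75],
  [[0,0,-0.22],0,0.75],
  [[0,0,-0.24],0,0.75],
  [[0,0,-0.24],0,0.75],
  [[0,0,-0.24],0,0.75],
  [[0,0,-0.24],0,0.75],
  [[0,0,-0.24],0,0.75],
])

```text
clock: 15.65
position: [0.5838, -0.3612, 0.1022]
ee_rot: [-0.001, 0.717, 0.697, -0.0]
force: [0.1, -0.0, -0.5]
grip_width: 0.0697
```

```bash
python3 go.py .530 -.215 .098 -0.9; python3 - <<'E'
from h import *
s=snap('scene'); I=s['color']
cv2.imwrite('pics/carton1.png',cv2.resize(I[130:330,240:440],None,fx=2.5,fy=2.5,interpolation=2))
E
```

```text
to [ 0.53  -0.215  0.098] shift [ 0.3617 -0.1442  0.0107] turn -0.0036 now [ 0.5838 -0.3612  0.1022] jaw -1.55 q6 -0.6
```

View pics/carton1.png

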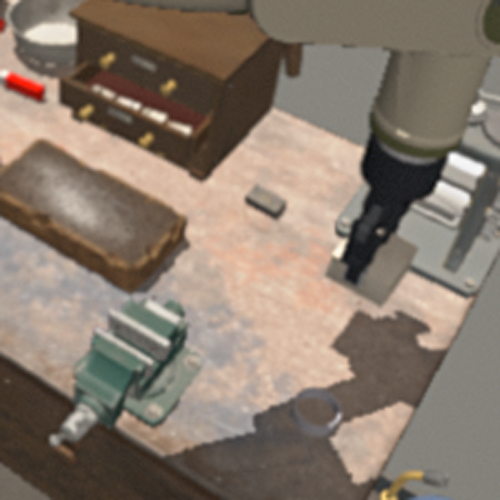

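The carton is held level above the table at crop (375,265), clear of the rolling mill. I carry it and lower it.

>>> jog_arm([
  [[0.02,-0.01,0],0,0.75],
  [[0.07,-0.03,0],0,0.75],
  [[0.14,-0.055,0],0,0.75],
  [[0.21,-0.08,0],-0.003,0.75],
  [[0.28,-0.11,0],-0.004,0.75],
  [[0.33,-0.13,0],-0.004,0.75],
  [[0.355,-0.142,0],-0.004,0.75],
  [[0.362,-0.144,0],-0.004,0.75],
  [[0.362,-0.144,0],-0.004,0.75],
  [[0.362,-0.144,0],-0.004,0.75],
])

```text
clock: 16.95
position: [0.5306, -0.2158, 0.103]
ee_rot: [0.0, 0.712, 0.702, -0.0]
force: [-0.9, 0.3, -0.7]
grip_width: 0.0695
```

>>> jog_arm([
  [[0,0,0.03],0,0.75],
  [[0,0,0.07],0,0.75],
  [[0,0,0.11],0,0.75],
  [[0,0,0.15],0,0.75],
  [[0,0,0.18],0,0.75],
  [[0,0,0.2],0,0.75],
  [[0,0,0.21],0,0.75],
  [[0,0,0.22],0,0.75],
  [[0,0,0.22],0,0.75],
  [[0,0,0.22],0,0.75],
])

```text
clock: 18.2
position: [0.5307, -0.2153, 0.0153]
ee_rot: [0.0, 0.712, 0.702, 0.0]
force: [-0.0, 0.0, -0.4]
grip_width: 0.0696
```

```bash
python3 go.py .530 -.215 .008 -0.9
```

```text
to [ 0.53  -0.215  0.008] shift [ 0.0006 -0.0018  0.0183] turn 0.0004 now [ 0.5307 -0.2153  0.0153] jaw -0.82 q6 -0.46
```

>>> jog_arm([
  [[0,0,0.006],0,0.75],
  [[0,-0.002,0.011],0,0.75],
  [[0,-0.002,0.015],0,0.75],
  [[0,-0.002,0.019],0,0.75],
  [[0,-0.002,0.019],0,0.75],
  [[0,-0.002,0.019],0,0.85],
  [[0,-0.002,0.019],0,0.9],
  [[0,-0.002,0.019],0,0.95],
  [[0,-0.002,0.019],0,1],
  [[0,-0.002,0.019],0,1],
])

```text
clock: 19.45
position: [0.5296, -0.2151, 0.0072]
ee_rot: [-0.0, 0.712, 0.702, -0.0]
force: [-0.1, -0.7, 0.9]
grip_width: 0.0851
```

>>> jog_arm([
  [[0,0,0],0,1],
  [[0,0,-0.03],0,1],
  [[0,0,-0.08],0,1],
  [[0,0,-0.15],0,1],
  [[0,0,-0.25],0,1],
  [[0,0,-0.35],0,1],
  [[0,0,-0.43],0,1],
  [[0,0,-0.5],0,1],
  [[0,0,-0.52],0,1],
  [[0,0,-0.52],0,1],
])

```text
clock: 20.7
position: [0.5299, -0.2152, 0.2162]
ee_rot: [0.001, 0.712, 0.702, 0.0]
force: [-0.8, -0.3, -0.9]
grip_width: 0.0854
```

```bash
python3 go.py .452 .2845 .2 -8
```

```text
to [0.452  0.2845 0.2   ] shift [ 1.2464 -0.2127  0.0392] turn 0.0399 now [ 0.5299 -0.2152  0.2162] jaw -0.82 q6 -0.46
```

>>> jog_arm([
  [[0.03,-0.03,0],0,1],
  [[0.1,-0.08,0],0,1],
  [[0.22,-0.15,0],0.01,1],
  [[0.35,-0.2,0],0.02,1],
  [[0.48,-0.213,0],0.03,1],
  [[0.6,-0.213,0],0.038,1],
  [[0.72,-0.213,0],0.038,1],
  [[0.84,-0.213,0],0.038,1],
  [[0.94,-0.213,0],0.038,1],
  [[1,-0.213,0],0.038,1],
])

```text
clock: 21.95
position: [0.4489, 0.1877, 0.2135]
ee_rot: [-0.001, 0.752, 0.659, -0.001]
force: [-0.4, -0.8, -0.4]
grip_width: 0.0853
```

```bash
python3 go.py .453 .2855 .002 -7.7; cat > cm.py <<'E'
from m import *
s=snap('top'); meas(s,'carton',(317,178,355,225))
P=depthpts(s)
E
python3 cm.py
```

```text
to [0.453  0.2855 0.002 ] shift [ 0.2441 -0.0206  0.5285] turn 0.0007 now [0.4489 0.1877 0.2135] jaw -7.57 q6 0.42
carton 560 zmed 0.0345 mean [ 529.9 -218.3] pca ang -94.7 rect [ 529.7 -217.7] [67.4 66.9] 89.2
```

>>> jog_arm([
  [[0.06,-0.005,0.02],0,1],
  [[0.14,-0.01,0.08],0,1],
  [[0.21,-0.018,0.18],0,1],
  [[0.242,-0.02,0.28],0,1],
  [[0.242,-0.02,0.38],0,1],
  [[0.242,-0.02,0.46],0,1],
  [[0.242,-0.02,0.505],0,1],
  [[0.242,-0.02,0.527],0,1],
  [[0.242,-0.02,0.527],0,1],
  [[0.242,-0.02,0.527],0,0.8],
])

```text
clock: 23.25
position: [0.4562, 0.2836, 0.0059]
ee_rot: [0.0, 0.753, 0.658, 0.001]
force: [-0.3, 0.8, -0.4]
grip_width: 0.0698
```

```bash
python3 go.py .453 .2845 .002 -7.7
```

```text
to [0.453  0.2845 0.002 ] shift [ 0.0012 -0.0083  0.0096] turn 0.0002 now [0.4562 0.2836 0.0059] jaw -7.67 q6 0.59
```

>>> jog_arm([
  [[0,0,0],0,0.75],
  [[0,0,0],0,0.7],
  [[0,0,0],0,0.65],
  [[0,0,0],0,0.6],
  [[0,0,0],0,0.55],
  [[0,0,0],0,0.5],
  [[0,0,0],0,0.48],
  [[0,0,0],0,0.48],
  [[0,0,0],0,0.48],
  [[0,0,0],0,0.48],
], grip_force=20)

```text
clock: 24.5
position: [0.4553, 0.2832, 0.0046]
ee_rot: [0.0, 0.753, 0.658, 0.0]
force: [0.2, 0.3, 2.6]
grip_width: 0.046
```

>>> jog_arm([
  [[0,0,0],0,0.48],
  [[0,0,-0.02],0,0.48],
  [[0,0,-0.06],0,0.48],
  [[0,0,-0.12],0,0.48],
  [[0,0,-0.2],0,0.48],
  [[0,0,-0.28],0,0.48],
  [[0,0,-0.34],0,0.48],
  [[0,0,-0.38],0,0.48],
  [[0,0,-0.4],0,0.48],
  [[0,0,-0.4],0,0.48],
])

```text
clock: 25.75
position: [0.4552, 0.2831, 0.1647]
ee_rot: [0.0, 0.753, 0.658, 0.0]
force: [0.8, -0.2, -0.7]
grip_width: 0.0457
```

```bash
python3 go.py .530 -.2175 .16 -0.9; python3 - <<'E'
from h import *
s=snap('scene'); I=s['color']
cv2.imwrite('pics/tray1.png',cv2.resize(I[80:240,100:280],None,fx=3,fy=3,interpolation=2))
E
```

```text
to [ 0.53   -0.2175  0.16  ] shift [-1.2155  0.3522  0.0115] turn -0.0376 now [0.4552 0.2831 0.1647] jaw -7.67 q6 0.59
```

View pics/tray1.png

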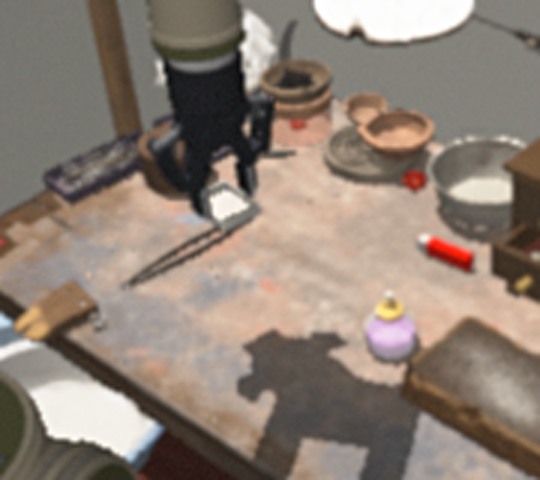

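The tray is held level at crop (230,203), and the lamp stands free and upright at (390,330). I carry the tray to the carton.

>>> jog_arm([
  [[-0.02,0,0],0,0.48],
  [[-0.07,0.02,0],0,0.48],
  [[-0.15,0.04,0],-0.01,0.48],
  [[-0.24,0.065,0],-0.02,0.48],
  [[-0.34,0.09,0],-0.03,0.48],
  [[-0.45,0.125,0],-0.038,0.48],
  [[-0.56,0.155,0],-0.038,0.48],
  [[-0.67,0.185,0],-0.038,0.48],
  [[-0.78,0.22,0],-0.038,0.48],
  [[-0.88,0.25,0],-0.038,0.48],
])

```text
clock: 27.05
position: [0.5066, -0.081, 0.1636]
ee_rot: [-0.001, 0.712, 0.702, -0.0]
force: [-0.1, 0.4, -0.2]
grip_width: 0.0458
```

```bash
python3 go.py .530 -.2194 .16 -0.9
```

```text
to [ 0.53   -0.2194  0.16  ] shift [-0.3451  0.0638  0.0088] turn 0.0002 now [ 0.5066 -0.081   0.1636] jaw -0.86 q6 -0.24
```

>>> jog_arm([
  [[-0.08,0.02,0],0,0.48],
  [[-0.16,0.035,0],0,0.48],
  [[-0.24,0.05,0],0,0.48],
  [[-0.3,0.058,0.02],0,0.48],
  [[-0.33,0.062,0.06],0,0.48],
  [[-0.34,0.063,0.12],0,0.48],
  [[-0.34,0.063,0.18],0,0.48],
  [[-0.34,0.063,0.23],0,0.48],
  [[-0.34,0.063,0.26],0,0.48],
  [[-0.34,0.063,0.26],0,0.48],
])

```text
clock: 28.3
position: [0.5298, -0.2148, 0.0592]
ee_rot: [-0.001, 0.712, 0.702, -0.0]
force: [-0.8, 0.5, -0.7]
grip_width: 0.0458
```

```bash
python3 go.py .530 -.2194 .0405 -0.9
```

```text
to [ 0.53   -0.2194  0.0405] shift [-0.0116  0.0008  0.0468] turn 0.0005 now [ 0.5298 -0.2148  0.0592] jaw -0.81 q6 -0.46
```

>>> jog_arm([
  [[-0.0095,0,0],0,0.48],
  [[-0.0095,0,0.01],0,0.48],
  [[-0.0095,0,0.02],0,0.48],
  [[-0.0095,0,0.03],0,0.48],
  [[-0.0095,0,0.038],0,0.48],
  [[-0.0095,0,0.044],0,0.48],
  [[-0.0095,0,0.048],0,0.48],
  [[-0.0095,0,0.048],0,0.48],
  [[-0.0095,0,0.048],0,0.48],
  [[-0.0095,0,0.048],0,0.48],
])

```text
clock: 29.55
position: [0.5306, -0.2193, 0.0415]
ee_rot: [0.0, 0.712, 0.702, 0.0]
force: [-0.4, -0.8, 0.2]
grip_width: 0.0458
```

>>> jog_arm([
  [[0,0,0],0,0.58],
  [[0,0,0],0,0.65],
  [[0,0,0],0,0.72],
  [[0,0,0],0,0.75],
  [[0,0,-0.03],0,0.75],
  [[0,0,-0.08],0,0.8],
  [[0,0,-0.15],0,0.9],
  [[0,0,-0.25],0,1],
  [[0,0,-0.35],0,1],
  [[0,0,-0.4],0,1],
])

```text
clock: 30.8
position: [0.5319, -0.22, 0.2059]
ee_rot: [0.003, 0.712, 0.702, 0.001]
force: [-0.4, 0.3, -0.2]
grip_width: 0.0853
```

>>> jog_arm([
  [[0.03,-0.03,0],-0.05,1],
  [[0.1,-0.08,0],-0.1,1],
  [[0.2,-0.12,0],-0.15,1],
  [[0.32,-0.12,0],-0.2,1],
  [[0.45,-0.12,0],-0.25,1],
  [[0.58,-0.12,0],-0.3,1],
  [[0.71,-0.12,0],-0.35,1],
  [[0.83,-0.12,0],-0.4,1],
  [[0.93,-0.12,0],-0.45,1],
  [[1,-0.12,0],-0.48,1],
])

```text
clock: 32.05
position: [0.4878, 0.1832, 0.2013]
ee_rot: [-0.0, 0.036, 0.999, 0.0]
force: [0.2, -0.2, -0.2]
grip_width: 0.0853
```

```bash
python3 - <<'E'
from m import *
s=snap('top'); I=s['color']
meas(s,'carton',(317,178,355,225))
a,b,c,d=320,182,352,216; g=I[b:d,a:c].min(2)
cv2.imwrite('pics/ct.png',np.hstack([cv2.resize(I[165:250,300:370],None,fx=6,fy=6,interpolation=2),cv2.resize(I[165:250,105:165],None,fx=6,fy=6,interpolation=2)]))
# tray: depth 0.040..0.052
Z=depthpts(s)[b:d,a:c,2]; print((g>178).sum())
m=g>178; v,u=np.nonzero(m); q=plane(s,np.c_[u+a,v+b],.047)[:,:2]*1000; r=cv2.minAreaRect(q.astype(np.float32)); print('tray',q.mean(0).round(1),np.round(r[0],1),np.round(r[1],1),round(r[2],1))
q,r,an,m=meas(s,'tweezers',BOX['tweezers'])
x0,x1=q[:,0].min(),q[:,0].max(); print('ends',[(q[abs(q[:,0]-e)<.012,:2].mean(0)*1000).round(1) for e in (x0,x1)],x0,x1)
E
```

```text
carton 561 zmed 0.0358 mean [ 530.2 -218.1] pca ang -106.7 rect [ 529.7 -217.7] [67.4 66.8] 89.2
286
tray [ 527.4 -213.3] [ 526.3 -214. ] [52.4 43. ] 89.5
tweezers 228 zmed 0.0039 mean [514.5 434. ] pca ang 173.5 rect [506.9 424.9] [ 49.4 190.4] 86.5
ends [array([418.1, 445.8]), array([597. , 429.2])] 0.4128783998302534 0.6024245488894582
```

View pics/ct.png

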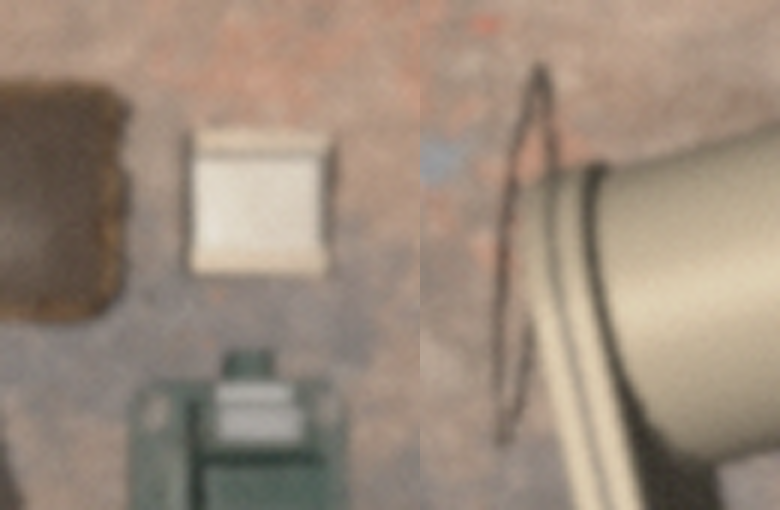

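The tray sits within the carton's top: carton strips above and below are equal (crop rows 128-153 and 248-273), and the side margins are within 1-2 mm after parallax. The tweezers run from crop (540,65) to (503,440). Now the tweezers.

```bash
python3 go.py .509 .4375 .06 85.2
```

```text
to [0.509  0.4375 0.06  ] shift [-0.0114  0.6311  0.3545] turn 0.0053 now [0.4876 0.1857 0.2013] jaw 86.16 q6 -1.24
```

>>> jog_arm([
  [[0,0.04,0],0,1],
  [[0,0.12,0],0.005,1],
  [[0,0.22,0],0.005,1],
  [[0,0.34,0],0.005,1],
  [[-0.011,0.46,0.02],0.005,1],
  [[-0.011,0.56,0.08],0.005,1],
  [[-0.011,0.62,0.18],0.005,0.9],
  [[-0.011,0.631,0.28],0.005,0.8],
  [[-0.011,0.631,0.35],0.005,0.7],
  [[-0.011,0.631,0.35],0.005,0.6],
])

```text
clock: 33.35
position: [0.5102, 0.4309, 0.0576]
ee_rot: [-0.003, 0.047, 0.999, -0.002]
force: [0.1, -0.5, 1.7]
grip_width: 0.0516
```

```bash
python3 go.py .509 .4375 .001 85.2; python3 - <<'E'
from h import *
s=snap('scene'); I=s['color']
cv2.imwrite('pics/tw1.png',cv2.resize(I[100:200,100:220],None,fx=5,fy=5,interpolation=2))
E
```

```text
to [0.509  0.4375 0.001 ] shift [0.0037 0.0167 0.1416] turn -0.0035 now [0.5102 0.4309 0.0576] jaw 84.58 q6 -0.85
```

View pics/tw1.png

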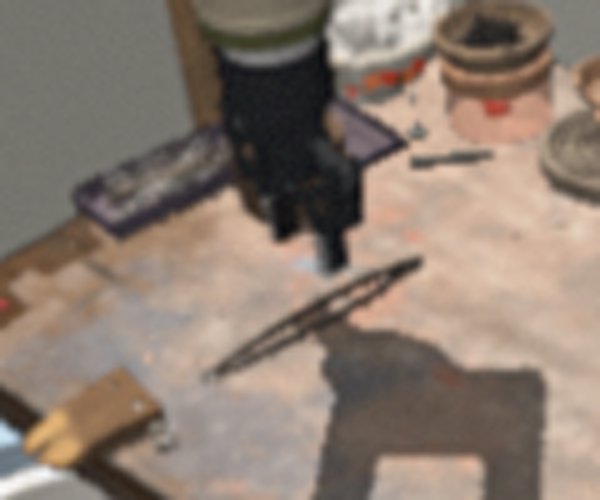

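The gripper hovers above the middle of the tweezers, whose ends are at crop (210,375) and (420,262). I go down and grip.

>>> jog_arm([
  [[0.003,0.015,0.02],-0.003,0.6],
  [[0.003,0.015,0.05],-0.003,0.6],
  [[0.003,0.015,0.08],-0.003,0.6],
  [[0.003,0.015,0.11],-0.003,0.6],
  [[0.003,0.015,0.13],-0.003,0.6],
  [[0.003,0.015,0.139],-0.003,0.6],
  [[0.003,0.015,0.139],-0.003,0.5],
  [[0.003,0.015,0.139],-0.003,0.4],
  [[0.003,0.015,0.139],-0.003,0.3],
  [[0.003,0.015,0.139],-0.003,0.2],
], grip_force=30)

```text
clock: 34.65
position: [0.512, 0.4392, 0.0065]
ee_rot: [0.001, 0.042, 0.999, 0.0]
force: [-0.6, 0.5, 1.8]
grip_width: 0.0219
```

>>> jog_arm([
  [[0,0,0],0,0.2],
  [[0,0,0],0,0.2],
  [[0,0,0],0,0.2],
  [[0,0,0],0,0.2],
  [[0,0,0],0,0.2],
  [[0,0,0],0,0.2],
  [[0,0,-0.02],0,0.2],
  [[0,0,-0.05],0,0.2],
  [[0,0,-0.1],0,0.2],
  [[0,0,-0.15],0,0.2],
])

```text
clock: 35.9
position: [0.5118, 0.439, 0.0677]
ee_rot: [0.0, 0.042, 0.999, 0.0]
force: [0.4, -0.7, -1.1]
grip_width: 0.0216
```

```bash
python3 go.py .43 -.036 .15 -0.9; python3 - <<'E'
from h import *
print(telemetry.sense()['grip_width'])
s=snap('scene'); I=s['color']
cv2.imwrite('pics/tw2.png',cv2.resize(I[100:200,100:220],None,fx=5,fy=5,interpolation=2))
E
```

```text
to [ 0.43  -0.036  0.15 ] shift [ 0.1045 -1.2002 -0.2066] turn 0.4784 now [0.5118 0.439  0.0677] jaw 85.21 q6 -0.85
0.021631612311478636
```

View pics/tw2.png

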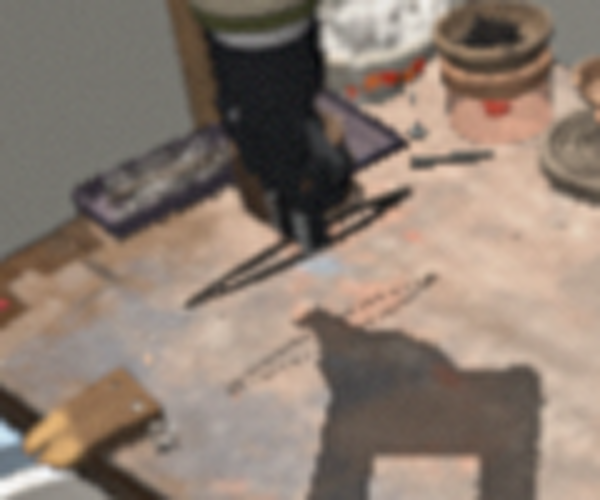

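The tweezers are held level, ends at crop (187,303) and (410,190). I carry them high and turn them on the way.

>>> jog_arm([
  [[0,0,-0.05],0,0.2],
  [[0,-0.03,-0.12],0.03,0.2],
  [[0.01,-0.09,-0.18],0.07,0.2],
  [[0.02,-0.17,-0.21],0.12,0.2],
  [[0.03,-0.27,-0.21],0.17,0.2],
  [[0.04,-0.37,-0.21],0.22,0.2],
  [[0.05,-0.48,-0.21],0.27,0.2],
  [[0.06,-0.59,-0.21],0.32,0.2],
  [[0.07,-0.7,-0.21],0.37,0.2],
  [[0.08,-0.8,-0.21],0.42,0.2],
])

```text
clock: 37.2
position: [0.4526, 0.1212, 0.1505]
ee_rot: [0.0, 0.647, 0.762, 0.0]
force: [-0.3, -0.7, -0.2]
grip_width: 0.0213
```

```bash
python3 go.py .4315 -.035 .15 -0.9; python3 - <<'E'
from h import *
s={'K':0}; s=snap('scene')
E
```

```text
to [ 0.4315 -0.035   0.15  ] shift [-0.3768 -0.1152  0.0013] turn 0.0568 now [0.4526 0.1212 0.1505] jaw 9.32 q6 -0.01
```

>>> jog_arm([
  [[-0.08,-0.025,0],0.03,0.2],
  [[-0.17,-0.05,0],0.057,0.2],
  [[-0.26,-0.08,0],0.057,0.2],
  [[-0.33,-0.1,0],0.057,0.2],
  [[-0.37,-0.113,0],0.057,0.2],
  [[-0.377,-0.115,0.03],0.057,0.2],
  [[-0.377,-0.115,0.1],0.057,0.2],
  [[-0.377,-0.115,0.17],0.057,0.2],
  [[-0.377,-0.115,0.24],0.057,0.2],
  [[-0.377,-0.115,0.28],0.057,0.2],
])

```text
clock: 38.5
position: [0.4315, -0.0329, 0.0357]
ee_rot: [-0.001, 0.711, 0.703, -0.001]
force: [0.8, -0.9, -0.4]
grip_width: 0.0215
```

```bash
python3 go.py .4315 -.035 .007 -0.9; python3 - <<'E'
from h import *
for n,c in(('top',(190,265,225,340)),('scene',(160,270,190,330))):
    s=snap(n); a,b,l,r=c
    cv2.imwrite(f'pics/tw3{n}.png',cv2.resize(s['color'][a:b,l:r],None,fx=5,fy=5,interpolation=2))
E
```

```text
to [ 0.4315 -0.035   0.007 ] shift [-0.0054  0.0003  0.0718] turn 0.0017 now [ 0.4315 -0.0329  0.0357] jaw -0.6 q6 -0.18
```

View pics/tw3scene.png

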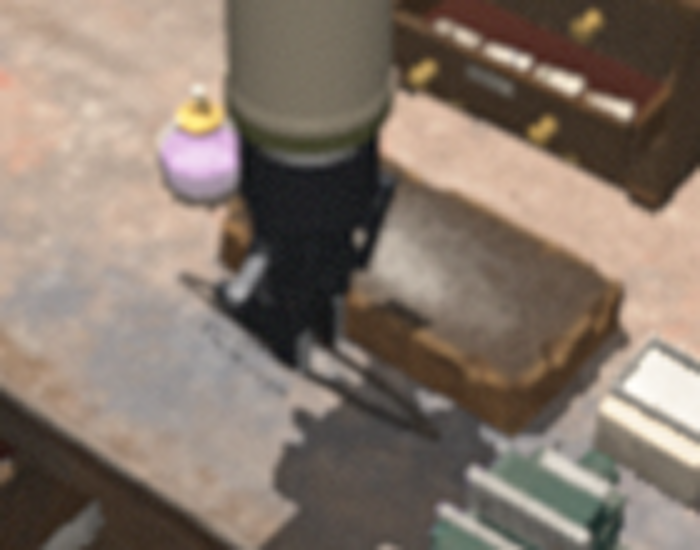

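The tweezers hang beside the brick's near side, ends at crop (182,277) and (435,435), clear of the vise. I compute where their middle lies.

```bash
python3 - <<'E'
from h import *
s=snap('scene'); p=plane(s,[(226.4,215.4),(277,247)],.034); print((p*1000).round(1),(p.mean(0)*1000).round(1),np.linalg.norm(p[0]-p[1]).round(4),np.degrees(np.arctan2(*(p[0]-p[1])[:2])).round(2))
print(telemetry.sense()['position'])
E
```

```text
[[ 430.2   60.5   34. ]
 [ 424.5 -127.7   34. ]] [427.4 -33.6  34. ] 0.1883 1.74
[ 0.43204617 -0.03326496  0.03706972]
```

>>> jog_arm([
  [[-0.003,0.001,0.01],0,0.2],
  [[-0.006,0.002,0.025],0,0.2],
  [[-0.006,0.002,0.04],0,0.2],
  [[-0.006,0.002,0.055],0,0.2],
  [[-0.006,0.002,0.065],0,0.2],
  [[-0.006,0.002,0.071],0,0.2],
  [[-0.006,0.002,0.075],0,0.2],
  [[-0.006,0.002,0.075],0,0.2],
  [[-0.006,0.002,0.075],0,0.2],
  [[-0.006,0.002,0.075],0,0.2],
])

```text
clock: 39.9
position: [0.4337, -0.0362, 0.0079]
ee_rot: [0.0, 0.711, 0.703, 0.0]
force: [-0.5, 0.9, -1.2]
grip_width: 0.0212
```

```bash
python3 go.py .4325 -.036 .0065 -0.9
```

```text
to [ 0.4325 -0.036   0.0065] shift [ 0.0006 -0.003   0.0034] turn 0.0014 now [ 0.4337 -0.0362  0.0079] jaw -0.64 q6 -0.19
```

>>> jog_arm([
  [[0,-0.003,0.002],0.001,0.2],
  [[0,-0.003,0.004],0.001,0.2],
  [[0,-0.003,0.004],0.001,0.2],
  [[0,-0.003,0.004],0.001,0.29],
  [[0,-0.003,0.004],0.001,0.33],
  [[0,-0.003,0.004],0.001,0.36],
  [[0,-0.003,0.004],0.001,0.38],
  [[0,-0.003,0.004],0.001,0.38],
  [[0,-0.003,-0.02],0.001,0.38],
  [[0,-0.003,-0.06],0.001,0.38],
])

```text
clock: 41.15
position: [0.4319, -0.0361, 0.0322]
ee_rot: [-0.0, 0.712, 0.702, -0.0]
force: [-0.1, -0.2, -0.3]
grip_width: 0.0325
```

>>> jog_arm([
  [[0,0,-0.05],0,0.38],
  [[0,0,-0.13],0,0.5],
  [[0,0,-0.23],0,0.7],
  [[0,0,-0.33],0,1],
  [[0,0,-0.4],0,1],
  [[-0.08,0,-0.46],0,1],
  [[-0.18,0,-0.46],0,1],
  [[-0.28,0,-0.46],0,1],
  [[-0.36,0,-0.46],0,1],
  [[-0.4,0,-0.46],0,1],
])

```text
clock: 42.4
position: [0.4299, -0.1976, 0.217]
ee_rot: [0.001, 0.713, 0.701, 0.0]
force: [0.3, -0.2, 0.0]
grip_width: 0.0851
```

```bash
python3 go.py .457 -.383 .06 0; cat > tw.py <<'E'
from m import *
s=snap('top'); a,b,c,d=212,222,325,247; g=cv2.cvtColor(s['color'],cv2.COLOR_BGR2GRAY)[b:d,a:c]; med=cv2.medianBlur(g,21)
m=(med.astype(int)-g>20).astype(np.uint8); k,l,st,ce=cv2.connectedComponentsWithStats(cv2.dilate(m,np.ones((3,3)))); i=1+np.argmax(st[1:,4]); m[l!=i]=0
v,u=np.nonzero(m); q=plane(s,np.c_[u+a,v+b],.005)[:,:2]*1000; r=cv2.minAreaRect(q.astype(np.float32)); print('tweezers',len(q),q.mean(0).round(1),np.round(r[0],1),np.round(r[1],1),round(r[2],1))
t=np.linalg.svd(q-q.mean(0),full_matrices=False)[2][0]; print('pca',np.degrees(np.arctan2(t[1],t[0])).round(2))
cv2.imwrite('pics/twt.png',cv2.resize(s['color'][160:260,190:365],None,fx=4,fy=4,interpolation=2))
E
python3 tw.py
```

```text
to [ 0.457 -0.383  0.06 ] shift [-0.4621  0.0746  0.3929] turn -0.0051 now [ 0.4299 -0.1976  0.217 ] jaw -0.92 q6 -0.52
tweezers 9 [ 429.3 -121.4] [ 429.6 -121.8] [ 5.3 11.9] 25.9
pca -78.58
```

View pics/twt.png

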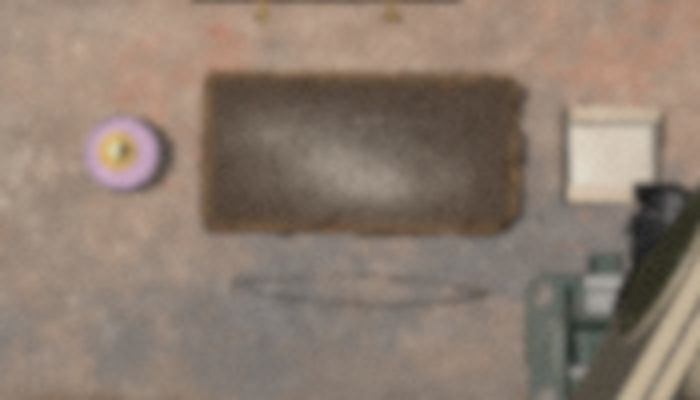

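The layout stands: lamp at crop (124,152), brick edges rows 75 and 232, carton with tray at (613,155). The tweezers, ends near (235,283) and (490,294), look about 1-2° off. I fit them better while going on to the ring.

```bash
cat > tw.py <<'E'
from m import *
from scipy.ndimage import gaussian_filter
s=snap('top'); g=cv2.cvtColor(s['color'],cv2.COLOR_BGR2GRAY).astype(float)
for _ in range(3): g+=cv2.cvtColor(snap('top')['color'],cv2.COLOR_BGR2GRAY)
g/=4
a,b,c,d=238,224,322,242; D=cv2.morphologyEx(gaussian_filter(g,.7),cv2.MORPH_BLACKHAT,np.ones((9,1)))[b:d,a:c]
# per column: darkness centroid of outermost legs
P=[]
for u in range(c-a):
    k=np.nonzero(D[:,u]>7)[0]
    if len(k): P.append((u+a,b+k.min(),b+k.max(),D[:,u].max()))
P=np.array(P); print(np.round(P[::6],1).tolist())
q=plane(s,np.c_[P[:,0],(P[:,1]+P[:,2])/2],.005)[:,:2]
f=cv2.fitLine(q.astype(np.float32),cv2.DIST_HUBER,0,.001,.001).ravel(); dd=f[:2]*np.sign(f[1])
print('mid line theta',np.degrees(np.arctan2(-dd[0],dd[1])).round(2),'y range',q[:,1].min().round(4),q[:,1].max().round(4),'x at y=-.037',(f[2]+(-.037-f[3])*f[0]/f[1]).round(4))
E
python3 tw.py; python3 brick.py; python3 go.py .458 -.382 .06 -0.9
```

```text
[[248.0, 230.0, 231.0, 8.9], [254.0, 229.0, 233.0, 10.2], [260.0, 233.0, 235.0, 11.1], [268.0, 235.0, 235.0, 7.0], [274.0, 234.0, 237.0, 14.1], [280.0, 225.0, 236.0, 13.4], [286.0, 236.0, 237.0, 11.5], [292.0, 229.0, 238.0, 14.2], [303.0, 234.0, 235.0, 8.1], [309.0, 231.0, 234.0, 22.8]]
mid line theta -0.55 y range -0.1548 0.0569 x at y=-.037 0.4287
far 56 pos 0.5898 tilt -0.79
near 56 pos 0.4736 tilt -1.8
left 24 pos 0.0784 tilt -1.7
right 24 pos -0.154 tilt 1.1
far 56 pos 0.5899 tilt -0.66
near 56 pos 0.4736 tilt -1.69
left 24 pos 0.0785 tilt -2.28
right 24 pos -0.154 tilt 0.75
to [ 0.458 -0.382  0.06 ] shift [-0.4664  0.0757  0.3893] turn 0.0008 now [ 0.4301 -0.1951  0.2158] jaw -0.75 q6 -0.52
```

>>> jog_arm([
  [[-0.05,0.01,0],0,1],
  [[-0.14,0.02,0],0,1],
  [[-0.24,0.04,0],0,1],
  [[-0.34,0.06,0.02],0,1],
  [[-0.43,0.075,0.08],0,1],
  [[-0.465,0.075,0.17],0,1],
  [[-0.465,0.075,0.27],0,1],
  [[-0.465,0.075,0.37],0,1],
  [[-0.465,0.075,0.42],0,1],
  [[-0.465,0.075,0.45],0,1],
])

```text
clock: 44.0
position: [0.4573, -0.3827, 0.0349]
ee_rot: [-0.0, 0.712, 0.702, -0.0]
force: [0.5, -0.7, -0.2]
grip_width: 0.0851
```

```bash
python3 go.py .457 -.382 .001 -0.9; cat > all.py <<'E'
from m import *
s=snap('top'); cv2.imwrite('pics/all.png',cv2.resize(s['color'][130:260,185:365],None,fx=4.4,fy=4.4,interpolation=cv2.INTER_CUBIC))
E
python3 all.py
```

```text
to [ 0.457 -0.382  0.001] shift [ 0.0017 -0.0006  0.0847] turn 0.0005 now [ 0.4573 -0.3827  0.0349] jaw -0.82 q6 -0.77
```

View pics/all.png

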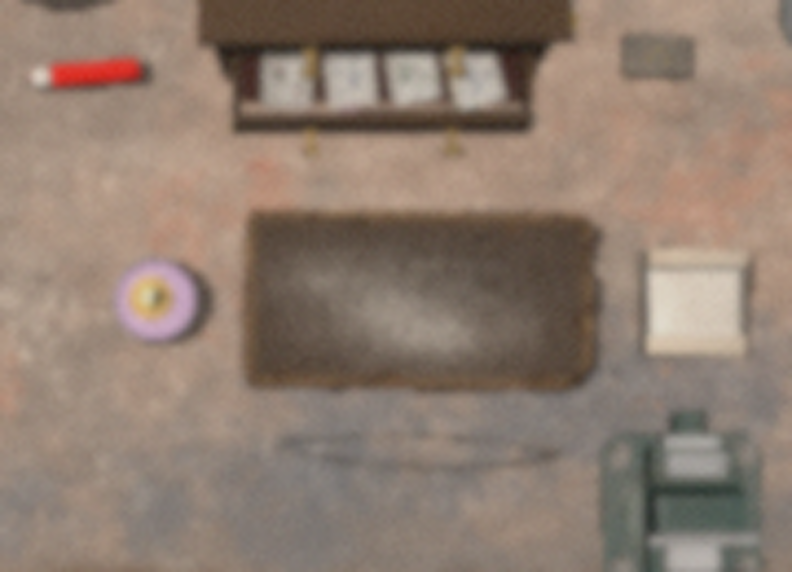

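The top view shows everything in place, but the tweezers, ends (280,440) and (560,455), look tilted about 2° to the brick. I measure that once more from the scene camera before touching the ring.

```bash
cat > tw2.py <<'E'
from m import *
for n in('scene','top'):
    s=snap(n); g=np.mean([cv2.cvtColor(snap(n)['color'],cv2.COLOR_BGR2GRAY).astype(float) for _ in range(4)],0)
    h,w=g.shape; u,v=np.meshgrid(np.arange(w),np.arange(h)); P=plane(s,np.c_[u.ravel(),v.ravel()],.005).reshape(h,w,3)
    roi=(P[...,0]>.405)&(P[...,0]<.458)&(P[...,1]>-.16)&(P[...,1]<.09)
    D=cv2.blur(g,(25,25))-g; D=np.where(roi,cv2.morphologyEx(g,cv2.MORPH_BLACKHAT,np.ones((11,11))),0)
    for th in (14,20,28):
        m=(D>th).astype(np.uint8); k,l,st,_=cv2.connectedComponentsWithStats(cv2.dilate(m,np.ones((5,5))))
        if k<2: continue
        i=1+np.argmax(st[1:,4]); m=m*(l==i); q=P[m>0][:,:2]; 
        if len(q)<10: continue
        y0,y1=q[:,1].min(),q[:,1].max(); e=[q[abs(q[:,1]-y)<.01].mean(0) for y in (y0,y1)]; t=np.linalg.svd(q-q.mean(0),full_matrices=False)[2][0]; t=t*np.sign(t[1]); r=cv2.minAreaRect((q*1000).astype(np.float32))
        de=e[1]-e[0]
        print(n,th,len(q),'y',y0.round(4),y1.round(4),'mid x',((e[0]+e[1])/2).round(4),'ends th',np.degrees(np.arctan2(-de[0],de[1])).round(2),'pca',np.degrees(np.arctan2(-t[0],t[1])).round(2),np.round(r[0],1),np.round(r[1],1),round(r[2],1))
E
python3 tw2.py
```

```text
scene 14 518 y -0.1595 0.0607 mid x [ 0.4338 -0.0498] ends th -0.56 pca -1.08 [429.5 -49.5] [ 50.4 220.1] 1.3
scene 20 415 y -0.1595 0.0607 mid x [ 0.4341 -0.0499] ends th -0.03 pca -1.3 [428.  -49.9] [ 47.1 220.2] 3.0
scene 28 357 y -0.1595 0.0584 mid x [ 0.4339 -0.051 ] ends th -0.41 pca -1.41 [437.8 -50.8] [218.   46.9] 87.7
top 14 184 y -0.1312 0.054 mid x [ 0.4351 -0.0386] ends th -2.68 pca -1.98 [427.7 -38.6] [185.3  29.4] 89.6
top 20 17 y -0.1283 -0.1135 mid x [ 0.4301 -0.1207] ends th 2.25 pca 3.74 [ 429.9 -120.9] [14.8  5.9] 89.5
```

```bash
sed -i 's/>-.16)/>-.137)/; s/(14,20,28)/(14,17,24,34)/' tw2.py; python3 tw2.py
```

```text
scene 14 451 y -0.1361 0.0607 mid x [ 0.4281 -0.0375] ends th -4.16 pca -3.28 [433.7 -37.8] [196.1  48.2] 82.7
scene 17 410 y -0.1339 0.0607 mid x [ 0.4298 -0.037 ] ends th -3.13 pca -3.06 [429.8 -36.6] [194.4  39.5] 82.2
scene 24 345 y -0.1339 0.0584 mid x [ 0.4307 -0.0375] ends th -2.48 pca -2.66 [430.8 -37.6] [192.1  35.9] 82.9
scene 34 277 y -0.1317 0.0584 mid x [ 0.4306 -0.0371] ends th -2.79 pca -2.76 [431.3 -36.7] [190.5  31. ] 86.3
top 14 195 y -0.1312 0.057 mid x [ 0.4347 -0.0373] ends th -2.67 pca -2.11 [427.7 -37.1] [188.2  29.4] 89.6
top 17 62 y -0.084 0.0247 mid x [ 0.4268 -0.0293] ends th -1.88 pca -1.13 [429.2 -29.7] [108.7  26.4] 89.6
top 24 15 y -0.1283 -0.1135 mid x [ 0.4298 -0.1206] ends th 2.78 pca 4.83 [ 429.9 -120.9] [14.8  5.9] 89.5
```

Centre (0.4305, -0.037) is on target, but the angle is about -2.6° against the brick's -1.1°. I re-grip the tweezers and turn them 1.5° before the ring.

>>> jog_arm([
  [[0,0,-0.05],0,1],
  [[0,0,-0.15],0,1],
  [[0,0,-0.27],0,1],
  [[0.05,0,-0.38],0,1],
  [[0.15,-0.01,-0.42],0,1],
  [[0.28,-0.02,-0.42],0,1],
  [[0.42,-0.035,-0.42],0.01,0.8],
  [[0.56,-0.045,-0.42],0.01,0.6],
  [[0.7,-0.055,-0.42],0.01,0.5],
  [[0.8,-0.06,-0.42],0.01,0.45],
])

```text
clock: 46.3
position: [0.4378, -0.0603, 0.2055]
ee_rot: [0.001, 0.723, 0.691, 0.001]
force: [0.7, -0.2, 0.5]
grip_width: 0.0385
```

```bash
python3 go.py .432 -.037 .006 -2.6
```

```text
to [ 0.432 -0.037  0.006] shift [ 0.0575 -0.0184  0.4986] turn 0.0001 now [ 0.4378 -0.0603  0.2055] jaw -2.58 q6 -0.21
```

>>> jog_arm([
  [[0.03,-0.01,0.03],0,0.38],
  [[0.055,-0.016,0.09],0,0.38],
  [[0.055,-0.016,0.16],0,0.38],
  [[0.055,-0.016,0.24],0,0.38],
  [[0.055,-0.016,0.32],0,0.38],
  [[0.055,-0.016,0.38],0,0.38],
  [[0.055,-0.016,0.42],0,0.38],
  [[0.055,-0.016,0.44],0,0.38],
  [[0.055,-0.016,0.44],0,0.38],
  [[0.055,-0.016,0.44],0,0.38],
])

```text
clock: 47.55
position: [0.4334, -0.0402, 0.0286]
ee_rot: [0.001, 0.723, 0.691, 0.0]
force: [0.8, -0.1, 1.1]
grip_width: 0.0324
```

```bash
python3 go.py .432 -.037 .006 -2.6
```

```text
to [ 0.432 -0.037  0.006] shift [ 0.0079 -0.0038  0.0566] turn -0.0001 now [ 0.4334 -0.0402  0.0286] jaw -2.62 q6 -0.16
```

Down, close, lift 2 mm, turn +1.5° (turn = -0.0085), set down, then release.

>>> jog_arm([
  [[0,-0.004,0.02],0,0.38],
  [[0,-0.004,0.04],0,0.38],
  [[0,-0.004,0.052],0,0.38],
  [[0,-0.004,0.056],0,0.38],
  [[0,-0.004,0.056],0,0.2],
  [[0,-0.004,0.056],0,0.2],
  [[0,-0.004,0.056],0,0.2],
  [[0,-0.004,0.056],0,0.2],
  [[0,-0.004,0.056],0,0.2],
  [[0,-0.004,0.056],0,0.2],
])

```text
clock: 48.8
position: [0.431, -0.0399, 0.0053]
ee_rot: [0.0, 0.723, 0.691, -0.0]
force: [0.3, 0.4, -0.2]
grip_width: 0.0221
```

>>> jog_arm([
  [[0,0,0],0,0.2],
  [[0,0,-0.008],0,0.2],
  [[0,0,-0.008],-0.003,0.2],
  [[0,0,-0.008],-0.006,0.2],
  [[0,0,-0.008],-0.0085,0.2],
  [[0,0,-0.008],-0.0085,0.2],
  [[0,0,-0.004],-0.0085,0.2],
  [[0,0,0],-0.0085,0.2],
  [[0,0,0],-0.0085,0.2],
  [[0,0,0],-0.0085,0.2],
])

```text
clock: 50.05
position: [0.4309, -0.0399, 0.0052]
ee_rot: [-0.0, 0.714, 0.7, -0.0]
force: [0.4, 0.5, -0.5]
grip_width: 0.022
```

>>> jog_arm([
  [[0,0,0],0,0.28],
  [[0,0,0],0,0.32],
  [[0,0,0],0,0.36],
  [[0,0,0],0,0.38],
  [[0,0,0],0,0.38],
  [[0,0,-0.02],0,0.38],
  [[0,0,-0.06],0,0.38],
  [[0,0,-0.14],0,0.38],
  [[0,0,-0.24],0,0.5],
  [[0,0,-0.34],0,0.7],
])

```text
clock: 51.3
position: [0.431, -0.0399, 0.1439]
ee_rot: [0.001, 0.714, 0.7, 0.0]
force: [0.7, 0.1, 0.0]
grip_width: 0.0594
```

>>> jog_arm([
  [[0,0,-0.06],0,1],
  [[-0.04,0,-0.15],0,1],
  [[-0.12,0.01,-0.18],0,1],
  [[-0.24,0.02,-0.18],0,1],
  [[-0.36,0.03,-0.18],0,1],
  [[-0.48,0.04,-0.18],0,1],
  [[-0.6,0.05,-0.18],0,1],
  [[-0.72,0.06,-0.18],0,1],
  [[-0.82,0.065,-0.18],0,1],
  [[-0.86,0.065,-0.18],0,1],
])

```text
clock: 52.55
position: [0.45, -0.3863, 0.2145]
ee_rot: [0.001, 0.714, 0.7, -0.0]
force: [0.2, 0.5, -0.1]
grip_width: 0.0855
```

```bash
python3 go.py .457 -.382 .001 -0.9; python3 tw2.py
```

```text
to [ 0.457 -0.382  0.001] shift [0.0117 0.0169 0.5336] turn -0.0016 now [ 0.45   -0.3863  0.2145] jaw -1.2 q6 -0.77
scene 14 460 y -0.1361 0.0628 mid x [ 0.4257 -0.0365] ends th -1.95 pca -1.2 [433.1 -37.2] [198.1  48.6] 84.0
scene 17 422 y -0.1361 0.0628 mid x [ 0.4268 -0.0364] ends th -1.64 pca -0.91 [428.8 -36.8] [198.1  40. ] 84.0
scene 24 360 y -0.1361 0.0604 mid x [ 0.4287 -0.0376] ends th -0.56 pca -0.8 [428.9 -37.9] [196.2  35.7] 85.3
scene 34 289 y -0.1339 0.0604 mid x [ 0.4292 -0.0363] ends th -0.35 pca -0.51 [430.  -36.8] [194.3  31.5] 87.2
top 14 174 y -0.1342 0.0511 mid x [ 0.4323 -0.041 ] ends th -0.17 pca -0.43 [427.7 -41.5] [185.3  29.4] 89.6
top 17 48 y -0.1312 -0.0604 mid x [ 0.4255 -0.0954] ends th 10.86 pca 12.03 [427.4 -95.6] [12.5 72.1] 8.2
top 24 15 y -0.1283 -0.1135 mid x [ 0.4313 -0.1207] ends th 1.13 pca 2.55 [ 431.4 -120.9] [14.8  8.8] 89.5
```

The tweezers now lie at about -0.7°, centre (0.4295, -0.037). Now the ring.

>>> jog_arm([
  [[0.01,0.016,0.04],0,1],
  [[0.011,0.017,0.12],0,1],
  [[0.011,0.017,0.21],0,1],
  [[0.011,0.017,0.3],0,1],
  [[0.011,0.017,0.39],0,1],
  [[0.011,0.017,0.46],0,1],
  [[0.011,0.017,0.51],0,1],
  [[0.011,0.017,0.53],0,1],
  [[0.011,0.017,0.53],0,1],
  [[0.011,0.017,0.53],0,0.8],
])

```text
clock: 54.3
position: [0.4581, -0.3809, 0.0026]
ee_rot: [0.001, 0.714, 0.7, 0.0]
force: [0.4, -0.7, -0.2]
grip_width: 0.0698
```

>>> jog_arm([
  [[0,0,0],0,0.75],
  [[0,0,0],0,0.65],
  [[0,0,0],0,0.5],
  [[0,0,0],0,0.5],
  [[0,0,0],0,0.5],
  [[0,0,0],0,0.5],
  [[0,0,0],0,0.5],
  [[0,0,0],0,0.5],
  [[0,0,0],0,0.5],
  [[0,0,0],0,0.5],
], grip_force=30)

```text
clock: 55.55
position: [0.4576, -0.3805, 0.002]
ee_rot: [0.0, 0.714, 0.7, -0.0]
force: [-0.9, 0.7, 6.2]
grip_width: 0.0478
```

>>> jog_arm([
  [[0,0,-0.02],0,0.5],
  [[0,0,-0.06],0,0.5],
  [[0,0,-0.13],0,0.5],
  [[0,0,-0.21],0,0.5],
  [[0,0,-0.29],0,0.5],
  [[0,0,-0.36],0,0.5],
  [[0,0,-0.4],0,0.5],
  [[0,0,-0.42],0,0.5],
  [[0,0,-0.42],0,0.5],
  [[0,0,-0.42],0,0.5],
])

```text
clock: 56.8
position: [0.4567, -0.3796, 0.1678]
ee_rot: [-0.001, 0.714, 0.7, -0.0]
force: [0.6, -0.2, -1.1]
grip_width: 0.0477
```

```bash
python3 go.py .533 -.0355 .16 -0.9
```

```text
to [ 0.533  -0.0355  0.16  ] shift [0.8636 0.1743 0.0206] turn -0.0011 now [ 0.4567 -0.3796  0.1678] jaw -1.1 q6 -0.76
```

>>> jog_arm([
  [[0.03,0,0],0,0.5],
  [[0.1,0.015,0],0,0.5],
  [[0.2,0.035,0],0,0.5],
  [[0.32,0.06,0],0,0.5],
  [[0.44,0.085,0],0,0.5],
  [[0.56,0.11,0],0,0.5],
  [[0.68,0.135,0],0,0.5],
  [[0.78,0.16,0],0,0.5],
  [[0.85,0.17,0],0,0.5],
  [[0.87,0.174,0],0,0.5],
])

```text
clock: 58.05
position: [0.533, -0.0313, 0.1687]
ee_rot: [-0.001, 0.713, 0.701, -0.0]
force: [0.3, -0.4, -1.4]
grip_width: 0.0477
```

>>> jog_arm([
  [[0,0,0],0,0.5],
  [[0,0,0],0,0.5],
  [[0,0,0.04],0,0.5],
  [[0,0,0.09],0,0.5],
  [[0,0,0.15],0,0.5],
  [[0,0,0.2],0,0.5],
  [[0,0,0.24],0,0.5],
  [[0,0,0.27],0,0.5],
  [[0,0,0.28],0,0.5],
  [[0,0,0.28],0,0.5],
])

```text
clock: 59.3
position: [0.5337, -0.0335, 0.0574]
ee_rot: [0.0, 0.714, 0.7, 0.0]
force: [-0.8, -0.2, 0.0]
grip_width: 0.0477
```

```bash
python3 go.py .533 -.033 .0425 -0.9
```

```text
to [ 0.533  -0.033   0.0425] shift [ 0.0013 -0.0017  0.0372] turn -0.0011 now [ 0.5337 -0.0335  0.0574] jaw -1.1 q6 -0.14
```

>>> jog_arm([
  [[0,-0.001,0.01],0,0.5],
  [[0,-0.001,0.02],0,0.5],
  [[0,-0.001,0.029],0,0.5],
  [[0,-0.001,0.034],0,0.5],
  [[0,-0.001,0.037],0,0.5],
  [[0,-0.001,0.037],0,0.5],
  [[0,-0.001,0.037],0,0.62],
  [[0,-0.001,0.037],0,0.7],
  [[0,-0.001,0.037],0,0.75],
  [[0,-0.001,0.037],0,0.75],
])

```text
clock: 60.55
position: [0.5331, -0.0335, 0.0426]
ee_rot: [0.0, 0.714, 0.7, 0.0]
force: [-0.2, 0.4, -0.1]
grip_width: 0.0639
```

>>> jog_arm([
  [[0,0,-0.03],0,0.75],
  [[0,0,-0.08],0,0.75],
  [[0,0,-0.16],0,0.8],
  [[0,0,-0.26],0,0.9],
  [[0,0,-0.36],0,1],
  [[0,-0.04,-0.42],0,1],
  [[0,-0.13,-0.45],0,1],
  [[0,-0.25,-0.45],0,1],
  [[0,-0.36,-0.45],0,1],
  [[0,-0.4,-0.45],0,1],
])

```text
clock: 61.8
position: [0.3716, -0.0303, 0.2233]
ee_rot: [0.001, 0.714, 0.7, 0.0]
force: [0.2, -0.4, 0.5]
grip_width: 0.0852
```

>>> jog_arm([
  [[0.05,0,0],0,1],
  [[0.14,0,0],0,1],
  [[0.26,0,0],0,1],
  [[0.38,0,0],0,1],
  [[0.5,0,0],0,1],
  [[0.62,0,0],0,1],
  [[0.74,0,0],0,1],
  [[0.82,0,0],0,1],
  [[0.85,0,0],0,1],
  [[0.85,0,0],0,1],
])

```text
clock: 63.05
position: [0.3796, 0.3096, 0.2229]
ee_rot: [0.0, 0.713, 0.701, -0.0]
force: [0.2, 0.6, -0.3]
grip_width: 0.0852
```

```bash
python3 - <<'E'
from m import *
s=snap('top'); P=depthpts(s); b,d,a,c=180,216,262,302; Z=P[b:d,a:c,2]; 
m=(Z>.0485)&(Z<.07); v,u=np.nonzero(m); q=plane(s,np.c_[u+a,v+b],.056)[:,:2]*1000
cc,rr=cv2.minEnclosingCircle(q.astype(np.float32)); print('ring',len(q),q.mean(0).round(1),np.round(cc,1),round(rr,1),np.median(Z[m]).round(4))
meas(s,'carton',(317,178,355,225)); meas(s,'lamp',(186,180,232,216)); meas(s,'lighter',BOX['lighter']); meas(s,'oil_stone',BOX['oil_stone'])
A=cv2.resize(s['color'][135:260,185:365],None,fx=2.2,fy=2.2,interpolation=2); t=snap('scene')
B=cv2.resize(t['color'][130:300,180:400],None,fx=1.8,fy=1.8,interpolation=2); h=max(A.shape[0],B.shape[0])
cv2.imwrite('pics/fin.png',np.hstack([cv2.copyMakeBorder(x,0,h-x.shape[0],0,0,0) for x in(A,B)]))
print(telemetry.sense()['position'])
E
python3 tw2.py | sed -n '3,5p'
```

```text
ring 56 [531.2 -40.7] [520.  -44.5] 37.1 0.0555
carton 564 zmed 0.0358 mean [ 530.3 -218. ] pca ang -109.7 rect [ 529.7 -217.7] [67.4 66.8] 89.2
lamp 322 zmed 0.0354 mean [532.8 136.5] pca ang -66.6 rect [532.4 136. ] [55.5 55.4] 89.8
lighter 141 zmed 0.0219 mean [685.8 185.2] pca ang 94.4 rect [685.6 186.1] [16.6 74.8] 4.1
oil_stone 154 zmed 0.0136 mean [ 696.8 -198.4] pca ang -91.7 rect [ 696.5 -196.4] [48.3 27. ] 89.9
[0.37977405 0.30864087 0.22273352]
scene 24 356 y -0.1361 0.0604 mid x [ 0.4285 -0.0376] ends th -0.4 pca -0.66 [429.6 -37.9] [196.2  34.2] 85.3
scene 34 286 y -0.1339 0.0604 mid x [ 0.4292 -0.0363] ends th -0.35 pca -0.52 [430.  -36.8] [194.3  31.5] 87.2
top 14 199 y -0.1342 0.0511 mid x [ 0.4327 -0.0414] ends th -0.14 pca -0.03 [427.7 -41.5] [185.3  29.4] 89.5
```

View pics/fin.png

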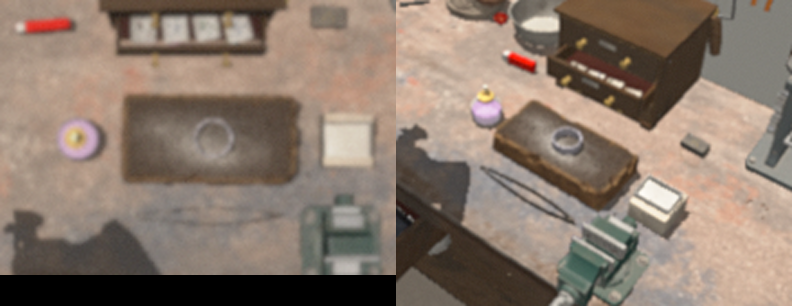

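Left (top view): ring on the brick at about (214,138), brick spanning columns 123-299, lamp at (80,139), carton and tray at (348,140), lighter and stone untouched. The right (scene view) agrees, with the lamp upright and the tray on the carton. I fit the ring once more, since it seems about 3 mm to the right.

```bash
python3 - <<'E'
from m import *
for n in('top','scene'):
    s=snap(n); P=depthpts(s); m=(P[...,2]>.048)&(P[...,2]<.062)&(np.hypot(P[...,0]-.531,P[...,1]+.039)<.034)
    v,u=np.nonzero(m); q=P[m][:,:2]*1000; q2=plane(s,np.c_[u,v],.056)[:,:2]*1000
    for x in (q,q2):
        A=np.c_[2*x,np.ones(len(x))]
        for _ in range(3):
            c=np.linalg.lstsq(A,(x**2).sum(1),rcond=None)[0]; r=np.sqrt(c[2]+c[:2]@c[:2]); e=abs(np.hypot(*(x-c[:2]).T)-r); k=e<4; x=x[k];A=A[k]
        print(n,len(x),'centre',c[:2].round(1),'r',r.round(1),'extent',x.min(0).round(1),x.max(0).round(1))
E
```

```text
top 56 centre [532.  -40.8] r 23.3 extent [508.7 -64.2] [557.1 -18.5]
top 56 centre [531.9 -40.8] r 23.3 extent [508.7 -64. ] [557.  -18.5]
scene 80 centre [530.1 -41. ] r 23.5 extent [506.  -66.3] [555. -16.]
scene 76 centre [527.5 -42.8] r 23.6 extent [501.4 -68.3] [554.1 -18.1]
```

The ring sits 4 mm to the right of the brick's middle (both cameras). I re-grip it and shift it 4 mm to the left.

```bash
python3 go.py .533 -.038 .20 -0.9
```

```text
to [ 0.533 -0.038  0.2  ] shift [-0.8612  0.4     0.0562] turn -0.0011 now [0.3796 0.3095 0.2225] jaw -1.1 q6 0.6
```

>>> jog_arm([
  [[-0.04,0,0],0,1],
  [[-0.14,0,0],0,1],
  [[-0.26,0.02,0],0,1],
  [[-0.38,0.06,0],0,1],
  [[-0.5,0.12,0],0,1],
  [[-0.62,0.2,0],0,1],
  [[-0.73,0.28,0],0,1],
  [[-0.81,0.35,0],0,1],
  [[-0.85,0.39,0.03],0,1],
  [[-0.861,0.4,0.056],0,1],
])

```text
clock: 65.0
position: [0.5329, -0.0396, 0.1995]
ee_rot: [-0.0, 0.715, 0.7, -0.0]
force: [-0.7, 0.2, -0.5]
grip_width: 0.0853
```

>>> jog_arm([
  [[0,0,0],0,0.9],
  [[0,0,0.04],0,0.85],
  [[0,0,0.1],0,0.8],
  [[0,0,0.17],0,0.8],
  [[0,0,0.24],0,0.8],
  [[0,0,0.31],0,0.8],
  [[0,0,0.35],0,0.8],
  [[0,0,0.37],0,0.8],
  [[0,0,0.37],0,0.8],
  [[0,0,0.37],0,0.8],
])

```text
clock: 66.25
position: [0.5339, -0.038, 0.0532]
ee_rot: [0.001, 0.714, 0.7, 0.001]
force: [-0.5, -0.1, 0.6]
grip_width: 0.0681
```

```bash
python3 go.py .533 -.038 .0425 -0.9
```

```text
to [ 0.533  -0.038   0.0425] shift [-0.0001 -0.0023  0.0268] turn -0.0011 now [ 0.5339 -0.038   0.0532] jaw -1.09 q6 -0.15
```

>>> jog_arm([
  [[0,-0.002,0.01],0,0.8],
  [[0,-0.002,0.02],0,0.8],
  [[0,-0.002,0.0265],0,0.8],
  [[0,-0.002,0.0265],0,0.7],
  [[0,-0.002,0.0265],0,0.6],
  [[0,-0.002,0.0265],0,0.5],
  [[0,-0.002,0.0265],0,0.5],
  [[0,-0.002,0.0265],0,0.5],
  [[0,-0.002,0.0265],0,0.5],
  [[0,-0.002,0.0265],0,0.5],
])

```text
clock: 67.5
position: [0.5325, -0.0379, 0.0418]
ee_rot: [0.0, 0.714, 0.7, 0.0]
force: [0.7, -0.0, 4.0]
grip_width: 0.0482
```

>>> jog_arm([
  [[0,0,0],0,0.5],
  [[0,0,-0.01],0,0.5],
  [[0,0,-0.012],0,0.5],
  [[0.005,0,-0.012],0,0.5],
  [[0.01,0,-0.012],0,0.5],
  [[0.01,0,-0.012],0,0.5],
  [[0.01,0,-0.006],0,0.5],
  [[0.01,0,0],0,0.5],
  [[0.01,0,0],0,0.5],
  [[0.01,0,0],0,0.5],
])

```text
clock: 68.75
position: [0.5324, -0.0339, 0.0418]
ee_rot: [0.0, 0.714, 0.7, 0.0]
force: [-2.1, -0.0, 5.9]
grip_width: 0.0478
```

>>> jog_arm([
  [[0,0,0],0,0.6],
  [[0,0,0],0,0.68],
  [[0,0,0],0,0.75],
  [[0,0,0],0,0.75],
  [[0,0,-0.03],0,0.75],
  [[0,0,-0.08],0,0.8],
  [[0,0,-0.17],0,0.9],
  [[0,0,-0.28],0,1],
  [[0,0,-0.38],0,1],
  [[0,0,-0.44],0,1],
])

```text
clock: 70.0
position: [0.5333, -0.034, 0.2213]
ee_rot: [0.002, 0.714, 0.7, 0.001]
force: [-0.3, -0.3, -0.4]
grip_width: 0.0853
```

>>> jog_arm([
  [[0,-0.05,0],0,1],
  [[0.02,-0.14,0],0,1],
  [[0.08,-0.25,0],0,1],
  [[0.17,-0.34,0],0,1],
  [[0.29,-0.39,0],0,1],
  [[0.41,-0.4,0],0,1],
  [[0.53,-0.4,0],0,1],
  [[0.65,-0.4,0],0,1],
  [[0.72,-0.4,0],0,1],
  [[0.76,-0.4,0],0,1],
])

```text
clock: 71.25
position: [0.3779, 0.2745, 0.2182]
ee_rot: [0.0, 0.713, 0.701, 0.0]
force: [0.7, 0.1, -0.1]
grip_width: 0.0852
```

```bash
python3 - <<'E'
from m import *
for n in('top','scene'):
    s=snap(n); P=depthpts(s); m=(P[...,2]>.048)&(P[...,2]<.062)&(np.hypot(P[...,0]-.531,P[...,1]+.038)<.034)
    q=P[m][:,:2]*1000; x=q; A=np.c_[2*x,np.ones(len(x))]
    for _ in range(3):
            c=np.linalg.lstsq(A,(x**2).sum(1),rcond=None)[0]; r=np.sqrt(c[2]+c[:2]@c[:2]); e=abs(np.hypot(*(x-c[:2]).T)-r); k=e<4; x=x[k];A=A[k]
    print(n,len(x),'centre',c[:2].round(1),'r',r.round(1),'z',np.median(P[m][:,2]).round(4))
    if n=='top': meas(s,'lamp',(186,180,232,216)); meas(s,'carton',(317,178,355,225))
print(telemetry.sense()['position'],telemetry.sense()['clock'])
E
python3 tw2.py | sed -n '3,5p'
```

```text
top 55 centre [531.4 -36.5] r 23.3 z 0.0545
lamp 321 zmed 0.0353 mean [532.8 136.5] pca ang -72.5 rect [532.4 136. ] [55.5 55.4] 89.8
carton 560 zmed 0.0357 mean [ 530.1 -218.1] pca ang -109.9 rect [ 529.7 -217.7] [67.4 66.8] 89.2
scene 71 centre [529.5 -37.6] r 23.3 z 0.0531
[0.37805398 0.27397756 0.21793821] 71.35
scene 24 362 y -0.1361 0.0641 mid x [ 0.4244 -0.036 ] ends th 2.07 pca 0.11 [427.9 -35.8] [ 37.6 200.7] 1.8
scene 34 287 y -0.1339 0.0614 mid x [ 0.4267 -0.0358] ends th 1.16 pca -0.25 [428.6 -36. ] [ 33.5 195.8] 1.6
top 14 219 y -0.1342 0.063 mid x [ 0.4251 -0.0353] ends th 3.93 pca 1.95 [427.7 -35.6] [197.   29.4] 89.6
```

The ring is now centred, at (0.5314, -0.0365). The changed tweezers reading comes from the arm's shadow at their left end, since nothing has touched them. Handing in.

```bash
python3 -c "
from rig import ctrl; print(ctrl.hand_in())"
```

```text
the job is handed in; nothing more can be done
None
```

The layout round the firebrick is finished and handed in at about 71 s of the 144 s. I placed the pieces in the order asked: lamp, carton, tray, tweezers, ring. The tweezers and the ring each needed one correction.

My last checks put the brick's centre at about (0.532, -0.037) m, tilted about -1°:

| Piece | Last check | Compared with the task |
|---|---|---|
| Lamp | (0.533, 0.1365), upright | about 1.5–2 mm off target, gap about 28 mm |
| Carton | (0.530, -0.218), tilt -0.8° | about 2 mm off target, gap about 31 mm |
| Tray | on the carton, by eye | centred to about 1–2 mm |
| Tweezers | (0.4295, -0.037), tilt about -0.7° after turning them 1.5° | parallel to the brick within about 1° |
| Ring | flat on the brick at (0.5314, -0.0365) after shifting it 4 mm | centred within about 1 mm |

- **Lighter and stone:** both were within 1 mm of where they started on the centroid fits.
- **Disagreements:** the brick's edges gave tilts from about -2.5° to +1°, because its ends are rough. The two cameras differ by about 2 mm.
- **Tweezers reading:** a last reading scattered from -0.25° to +3.9°. I put that down to the arm's shadow on one end and did not act on it.

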